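Check the weld seam of a held-down sheet with a probe pencil

ROBOT

A 7-joint arm with a two-finger parallel gripper is mounted at the origin on the work surface. World frame = base frame: x ahead of the robot, y to its left, z up, the work surface at z = 0. Lengths are in m, angles in rad, forces in N, time in s.
With the tool pointing down it reaches from about 0.425 to 0.925 m from the base axis. Payload 6.8 kg.
Tool frame: the origin (TCP) lies between the finger pads; the fingertips stand r.tcp_to_tips ahead of it and the grasp point (between the pads) is the TCP (r.tcp_to_tips is the distance from the TCP to the fingertips, in m); z points along the fingers, y is the line along which they close (so a half turn about z gives the same grasp; the last joint's range is limited). The gripper opens to 85 mm and grips with 20 to 120 N. Pads are 22 mm wide; open, the fingers measure 114 mm over their backs; the gripper's body (76 mm by 85 mm) begins 54 mm behind the grasp point. The pads swing forward as they close: fully open they stand 13 mm farther back than shut.
Start: joints at [-0.108, 0.477, 0.022, 1.555, -0.011, 1.109, -0.083], TCP at [0.675, 0, 0.25] pointing down, gripper open.
Joint ranges: [-2.96, 2.96], [-0.34, 2.1], [-1.41, 1.46], [0.24, 2.44], [-1.37, 4.51], [0.17, 1.92], [-2.96, 2.96]. Speed limits (rad/s): [2.39, 2.39, 3.14, 3.14, 3.14, 3.14, 3.14].

INTERFACE

Orientations are given as a rotation vector (axis times angle).
In Python, from bench import r gives the robot as it stands.
- The arm moves only by the tool servo_tool, never from a script. Its argument "commands" is a list of rows, each a list of 2 entries, a list of its own where there are three numbers: the shift along the tool's x, y, z normalised to -1 to 1, where 1 is 250 mm, then the turn, a rotation vector about the tool's x, y, z normalised to -1 to 1, where 1 is 90 degrees. In form: [[[dx, dy, dz], [ax, ay, az]], ...]. A call has 1 to 20 rows; each row is the pose to reach, as a shift and turn from the pose commanded when the call began, along the tool's axes at that moment; what a row does not reach only later rows make up. A row lasts 1/10 s, in which the tool goes at most 50 mm and 8.59 degrees, less where a joint would pass 70% of its speed; a pose out of reach is approached as far as the arm can. A call with a number of a shift or a turn outside -1 to 1 is refused whole. A call with a gripper value outside its range is refused whole. "claw" is the closure, from 0 (fully open) to 1 (shut), set as the call begins (left out, the last holds). The fingers move at their own pace and stop on an object; "squeeze" is the grip in N (left out, the last holds). Time passes only in rows, so rows that repeat a pose let the fingers close. It gives the time, the measured TCP pose, the force, the opening and the grip force at its end, in the units of the state.
- r.get_obs(): the state, without advancing time (a new reading comes with each control period).
- r.grab_frame(name): name is "scene" or "side" or "wrist"; returns (picture, depth): 384x512x3 uint8, red, green, blue; 384x512 float32, m along the optical axis (not along the pixel's ray), 0 where there is no reading.
- r.camera_model(name): a dict with "fx", "fy", "cx", "cy" (pixels), "k1" (the pictures are not rectified: a ray, as slopes to the right and down, at radius r is drawn at 1 + k1 r^2 times it, then the intrinsics apply), "extrinsics" (4x4, takes a point from camera to world coordinates); the wrist camera has in their place "hand_eye" (4x4, takes a point from camera to tool coordinates, whose origin is the TCP and whose axes are the flange's). Camera axes: x right, y down, z forward; pixel columns grow to the right and rows downward; lengths in m; the calibration is good to about 2 mm. A picture is of the moment at which its call begins: read the wrist's pose just before it. camera_model takes no time and is no camera call.
- r.hand_in(): hands the job in; it is judged then, once.
Trained networks look in the newest picture that a camera, given by its name, has taken for a name from the list of things; names that differ only in an ending like _2 or _b are one class to them, and where a whole thing is asked for, a point or a joint stands for the part that bears it (a point fixed in the world has none). Each returns a list of dicts, best first, with "confidence" (0 to 1); they miss things now and then, are a little off and sometimes report something else, mostly with a low value. They report only what shows in the picture. A call takes as long as a camera call. They do not tell look-alikes from the thing itself.
- r.boxes_of(camera, target): "uv" ([column, row] in pixels, amid what is visible of it).
- r.mark_of(camera, target): "uv" ([column, row] in pixels: a listed point, or the origin of a listed thing).
The state is a dict: "clock": time; "joints": joint angles; "qvel": joint speeds; "tau": joint torques, N m; "tcp_pos": TCP position; "orientation": TCP orientation; "contact_force": force on the tool from outside, world axes, zero at the start; "moment": the same for the moment, N m; "grip_width": finger opening in m; "gripper_force": force on a finger pad.
Only numpy, scipy, OpenCV 4.12 (cv2) and the standard library are available. Lean on these libraries where they do the work, as an engineer would, in place of code of your own. Each camera call takes 0.05 s, during which the arm holds its last target. There are 200 camera calls.

TASK

Hold the welded sheet down by setting every steel weight on the bench into a pocket of its own in the black frames on the jig, lying flat on the sheet, then press and release the large round key on the meter. Take the probe pencil from its holder and glide its tip slowly along the whole weld seam, from the end on the robot's right to the end on its left, following the bends at about 2 to 3 cm a second with the tip just above the seam or touching it lightly; then press the square key and put the pencil back upright and fully home in its holder (in either order), with all weights still in their pockets. Do not press the small middle key, and do not upset or shove away the glass dish and the amber bottle that stand among the work.

Things in the scene. Friction and masses are not known exactly. Their poses are not given: they have to be found in the camera images.
- jig: Fixed jig 210 x 230 mm (x, y; y roughly to the robot's left), origin under its centre on the bench. Top: aluminium sheet at z 16 mm with a thin dark bent weld bead down its middle. Black frames (walls 5 mm thick, tops at z 26 mm) make four pockets centred at (+-70, +-46.5) mm, inside 52 (x) by 88 (y) mm, 10 mm deep, floor = sheet.
- seam0 (a point): Point 0 of 7 on top of the weld seam, 17 mm above the bench, at (-18, -95) in the jig frame, mm; the end on the robot's right, where the pass starts. The seam runs straight from each point to the next.
- seam1 (a point): Point 1 of 7 on top of the weld seam, 17 mm above the bench, at (-18, -64) in the jig frame, mm. The seam runs straight from each point to the next.
- seam2 (a point): Point 2 of 7 on top of the weld seam, 17 mm above the bench, at (-18, -32) in the jig frame, mm. The seam runs straight from each point to the next.
- seam3 (a point): Point 3 of 7 on top of the weld seam, 17 mm above the bench, at (0, 0) in the jig frame, mm. The seam runs straight from each point to the next.
- seam4 (a point): Point 4 of 7 on top of the weld seam, 17 mm above the bench, at (18, 32) in the jig frame, mm. The seam runs straight from each point to the next.
- seam5 (a point): Point 5 of 7 on top of the weld seam, 17 mm above the bench, at (18, 64) in the jig frame, mm. The seam runs straight from each point to the next.
- seam6 (a point): Point 6 of 7 on top of the weld seam, 17 mm above the bench, at (18, 95) in the jig frame, mm; the end on the robot's left, where the pass finishes. The seam runs straight from each point to the next.
- weight0: One of up to four alike loose steel weights, 0.3 to 0.55 kg (may be absent): flat block 44 (x) x 80 (y) x 22 mm high with an upright grip rib 16 (x) x 56 (y) mm on its middle, rib top 48 mm above the underside. Origin: centre of the underside, z up; a half turn is alike. Fits any pocket with 4 mm play each side, its length along jig y.
- weight1: One of up to four alike loose steel weights, 0.3 to 0.55 kg (may be absent): flat block 44 (x) x 80 (y) x 22 mm high with an upright grip rib 16 (x) x 56 (y) mm on its middle, rib top 48 mm above the underside. Origin: centre of the underside, z up; a half turn is alike. Fits any pocket with 4 mm play each side, its length along jig y.
- weight2: One of up to four alike loose steel weights, 0.3 to 0.55 kg (may be absent): flat block 44 (x) x 80 (y) x 22 mm high with an upright grip rib 16 (x) x 56 (y) mm on its middle, rib top 48 mm above the underside. Origin: centre of the underside, z up; a half turn is alike. Fits any pocket with 4 mm play each side, its length along jig y.
- weight3: One of up to four alike loose steel weights, 0.3 to 0.55 kg (may be absent): flat block 44 (x) x 80 (y) x 22 mm high with an upright grip rib 16 (x) x 56 (y) mm on its middle, rib top 48 mm above the underside. Origin: centre of the underside, z up; a half turn is alike. Fits any pocket with 4 mm play each side, its length along jig y.
- holder: Fixed upright black tube, outer diameter 52, bore 24, height 85 mm, open at the top; origin: centre of its underside on the bench. It holds the pencil.
- pencil: Loose probe pencil, 90 g, 150 mm long, standing tip down in the holder. Origin: the tip; z up along it. From the tip: cone to 25 mm, round shank 14 mm thick to 75 mm, collar 40 mm diameter from 75 to 81 mm, then a square grip 20 x 20 mm (sides along its x, y) to 150 mm. Home: the collar's underside rests on the tube's top, tip 10 mm above the bench.
- meter: Fixed grey meter 110 x 150 mm (x, y), origin under its centre. Key deck 40 mm high with three grey spring keys in a row along y, 45 mm apart, 20 mm nearer the robot than the centre: large round (left, +y), small round (middle, 16 mm, must not be pressed), square (right, -y). Along the far edge a ridge 28 mm deep, 62 mm high, with the screen.
- key_round_top (a point): Centre of the top of the large round key (30 mm diameter), 62 mm above the bench when up; moves with it.
- key_square_top (a point): Centre of the top of the square key (28 x 28 mm), 57 mm above the bench when up; moves with it.
- key_round (a joint): Travel of the large round key, m: 0 up, 0.006 fully down (about 5 N); springs back.
- key_small (a joint): Travel of the small middle key, m: 0 up, 0.006 fully down.
- key_square (a joint): Travel of the square key, m: 0 up, 0.006 fully down (about 5 N); springs back.
- dish: Bystander: low glass dish, 60 mm diameter, 16 mm high; origin under its centre.
- vial: Bystander: amber bottle, 32 mm diameter, 55 mm high; origin under its centre.
Mind the look-alikes: they are no part of the job. What is shaped like the weight1 but red is not meant.

How it is judged:
By the outcome, as a careful person would: the job done as asked, in the order asked, and still so for the second after the job is handed in, with the robot touching nothing.
Of weight0, weight1, weight2, weight3 only 2 to 4 are there at a start; the rules pass over those that are not, and their reading is None.
At some moment in a run one of weight0, weight1, weight2, weight3 may be knocked a few centimetres aside while the robot is not near it.
It also fails if it takes over 210 s, if anything falls off the work surface, if the arm or the gripper's body presses on something with over 40 N, if the wrist force passes 120 N, or if a joint passes its speed limit or range.

## Working session

There is one attempt and no reset: what is moved stays moved. The work goes in short steps, Python scripts to look and compute and a tool call to move; the robot and the scene stay as the last step left them, time stands still between calls to the robot, and variables do not carry over. Pictures are saved under pics/ and viewed, at most 14 in all, crops included, and the job is handed in when it is done.

Besides the shell and the picture viewer there is one more tool, called after "Emit:" in YAML: its name, and indented under it one key for each argument. servo_tool: Moves the arm, as the interface text tells. Scaled input: -1 to 1 covers 250 mm each way for a shift and 90 degrees each way for a turn. Its arguments: {"type":"object","properties":{"commands":{"type":"array"},"claw":{"type":"number"},"squeeze":{"type":"number"}},"required":["commands"]}

```bash
mkdir -p pics; ls; cat > h.py <<'E'
import numpy as np, cv2
from scipy.spatial.transform import Rotation as R
from bench import r
def cam(name,obs=None):
    m=r.camera_model(name)
    if name=="wrist":
        o=obs or r.get_obs(); T=np.eye(4); T[:3,:3]=R.from_rotvec(o["orientation"]).as_matrix(); T[:3,3]=o["tcp_pos"]
        return m,T@np.array(m["hand_eye"])
    return m,np.array(m["extrinsics"])
def rays(m,uv):
    K=np.array([[m["fx"],0,m["cx"]],[0,m["fy"],m["cy"]],[0,0,1.]])
    p=cv2.undistortPoints(np.asarray(uv,float).reshape(-1,1,2),K,np.array([m["k1"],0,0,0.])).reshape(-1,2)
    return np.c_[p,np.ones(len(p))]
def onplane(m,T,uv,z):
    d=rays(m,uv)@T[:3,:3].T; o=T[:3,3]
    return o+d*((z-o[2])/d[:,2])[:,None]
def proj(m,T,P):
    p=(np.atleast_2d(P)-T[:3,3])@T[:3,:3]; p=p[:,:2]/p[:,2:]
    p=p*(1+m["k1"]*(p**2).sum(1,keepdims=True))
    return p*[m["fx"],m["fy"]]+[m["cx"],m["cy"]]
def cloud(m,T,dep):
    h,w=dep.shape; v,u=np.mgrid[:h,:w]
    P=rays(m,np.c_[u.ravel(),v.ravel()])*dep.reshape(-1,1)
    P=P@T[:3,:3].T+T[:3,3]; P[dep.ravel()==0]=np.nan
    return P.reshape(h,w,3)
def save(n,im): cv2.imwrite("pics/"+n+".png",cv2.cvtColor(im,cv2.COLOR_RGB2BGR))
E
python3 - <<'E'
from h import *
for n in ("scene","side","wrist"):
    o=r.get_obs(); im,d=r.grab_frame(n); save(n+"0",im); m,T=cam(n,o); np.savez("f_"+n,im=im,d=d,T=T)
    print(n,m["k1"],m["fx"],T.round(3).tolist())
    for t in ("jig","weight1","holder","pencil","meter","key_round_top","key_square_top","dish","vial"):
        if n!="wrist": print(t,[(np.round(x["uv"]).tolist(),round(x["confidence"],2)) for x in r.mark_of(n,t)])
print({k:np.round(v,3).tolist() for k,v in r.get_obs().items()},r.tcp_to_tips)
E
```

```text
pics
scene 0.020251486589851028 467.16648352224746 [[0.378, 0.739, -0.558, 1.161], [0.926, -0.293, 0.24, -0.333], [0.014, -0.607, -0.795, 1.082], [0.0, 0.0, 0.0, 1.0]]
jig [([267.0, 234.0], 0.81), ([202.0, 281.0], 0.47), ([372.0, 162.0], 0.36)]
weight1 [([369.0, 167.0], 0.94), ([390.0, 201.0], 0.86), ([332.0, 173.0], 0.81), ([358.0, 209.0], 0.61), ([130.0, 253.0], 0.28)]
holder [([204.0, 282.0], 0.97), ([199.0, 276.0], 0.45)]
pencil [([199.0, 275.0], 0.61)]
meter [([130.0, 254.0], 0.9)]
key_round_top [([142.0, 225.0], 0.45), ([269.0, 230.0], 0.29)]
key_square_top [([110.0, 244.0], 0.7)]
dish [([297.0, 228.0], 0.67), ([390.0, 251.0], 0.53)]
vial [([186.0, 219.0], 0.64)]
side -0.16514566686533233 456.42011957247024 [[-0.965, -0.147, 0.216, 0.155], [-0.261, 0.489, -0.833, 1.135], [0.017, -0.86, -0.51, 0.786], [0.0, 0.0, 0.0, 1.0]]
jig [([223.0, 210.0], 0.67)]
weight1 [([332.0, 312.0], 0.87), ([187.0, 259.0], 0.7), ([222.0, 300.0], 0.7), ([175.0, 290.0], 0.67), ([237.0, 270.0], 0.63)]
holder [([232.0, 175.0], 0.8), ([238.0, 270.0], 0.64)]
pencil [([176.0, 288.0], 0.28)]
meter [([278.0, 165.0], 0.92)]
key_round_top [([285.0, 154.0], 0.49)]
key_square_top [([283.0, 143.0], 0.54), ([218.0, 209.0], 0.46), ([214.0, 214.0], 0.4)]
dish [([140.0, 248.0], 0.7), ([238.0, 270.0], 0.69)]
vial [([280.0, 186.0], 0.7), ([276.0, 163.0], 0.54)]
wrist -0.03988432261197871 326.9042990281176 [[1.0, -0.0, -0.0, 0.675], [-0.0, -0.949, -0.314, 0.081], [-0.0, 0.314, -0.949, 0.375], [0.0, 0.0, 0.0, 1.0]]
{'clock': 1.05, 'joints': [-0.108, 0.477, 0.022, 1.555, -0.011, 1.109, -0.083], 'qvel': [-0.0, -0.0, 0.0, 0.001, 0.001, 0.0, -0.001], 'tau': [0.001, -59.633, 1.607, -28.154, 0.012, 0.001, -0.0], 'tcp_pos': [0.675, 0.0, 0.25], 'orientation': [2.221, 2.221, 0.0], 'contact_force': [0.243, -0.573, -0.259], 'moment': [-0.079, 0.002, 0.011], 'gripper_force': 0.0, 'grip_width': 0.085} 0.019
```

View pics.

View pics/scene0.png

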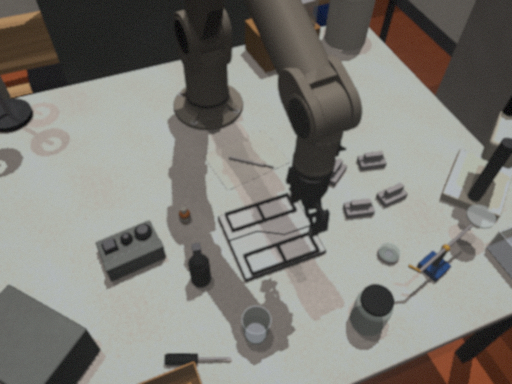

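View pics/side0.png

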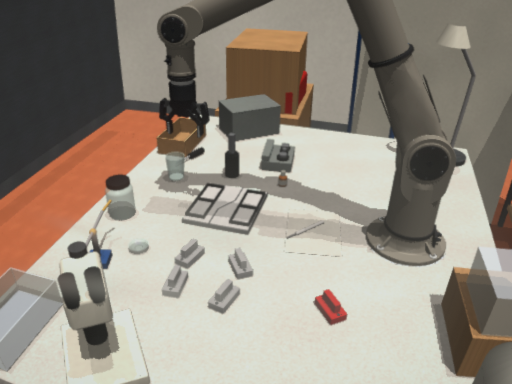

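View pics/wrist0.png

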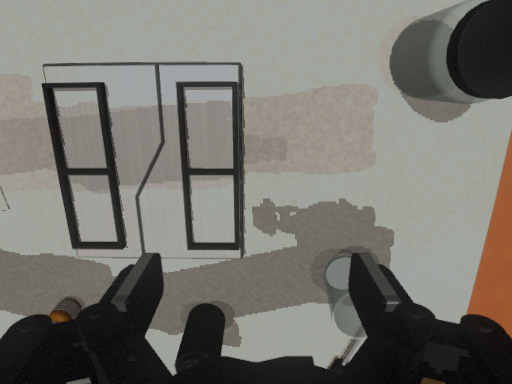

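```bash
cat >> h.py <<'E'
def topmap(names,zl,zh,x0=.3,y0=-.6,s=.001,W=(750,1200)):
    H=np.zeros(W,np.uint8)
    for n in names:
        f=np.load(f"f_{n}.npz"); P=cloud(r.camera_model(n),f["T"],f["d"]).reshape(-1,3)
        P=P[(P[:,2]>zl)&(P[:,2]<zh)]; i=((P[:,:2]-[x0,y0])/s).astype(int)
        k=(i>=0).all(1)&(i<W).all(1); H[i[k,0],i[k,1]]=255
    return H
def blobs(H,amin,k=5,x0=.3,y0=-.6,s=.001):
    H=cv2.morphologyEx(H,cv2.MORPH_CLOSE,np.ones((k,k)))
    out=[]
    for c in cv2.findContours(H,cv2.RETR_EXTERNAL,cv2.CHAIN_APPROX_NONE)[0]:
        (cy,cx),(w,h),a=cv2.minAreaRect(c)
        if cv2.contourArea(c)<amin: continue
        b=cv2.boxPoints(((cy,cx),(w,h),a)); e=max((b[1]-b[0],b[2]-b[1]),key=np.linalg.norm)
        out.append((round(cx*s+x0,4),round(cy*s+y0,4),round(min(w,h)),round(max(w,h)),round(np.degrees(np.arctan2(e[0],e[1])),1)))
    return out # x,y,short,long, angle of long axis from +y toward +x
E
python3 - <<'E'
from h import *
for n in ("scene","side","wrist"):
    f=np.load(f"f_{n}.npz"); P=cloud(r.camera_model(n),f["T"],f["d"])
    print(n,"valid",np.isfinite(P[...,0]).mean())
    z=P[...,2]; k=np.abs(z)<.01; print("table z",np.median(z[k]))
for n in ("scene","side"):
    for lo,hi in ((.04,.056),(.012,.056),(.075,.095),(.135,.17)):
        print(n,lo,hi)
        for b in blobs(topmap([n],lo,hi),150):
            if b[3]<160: print("  ",b)
pix=dict(scene=dict(w=[(332,173),(370,155),(392,189),(358,203)],dish=[(390,253)],vial=[(185,211)],pen=[(195,247)],kr=[(143,228)],ks=[(110,244)],km=[(126,237)]))
f=np.load("f_scene.npz");P=cloud(r.camera_model("scene"),f["T"],f["d"])
for k,v in pix["scene"].items(): print(k,[P[b,a].round(3).tolist() for a,b in v])
f=np.load("f_side.npz");P=cloud(r.camera_model("side"),f["T"],f["d"])
for k,v in dict(w=[(189,247),(175,274),(240,257),(224,289)],dish=[(138,246)],vial=[(283,178)],pen=[(232,138)],kr=[(285,155)],ks=[(282,142)],hold=[(232,163)]).items(): print(k,[P[b,a].round(3).tolist() for a,b in v])
E
```

```text
scene valid 0.9958089192708334
table z 5.656098954531785e-06
side valid 0.977386474609375
table z -0.0013892092905990472
wrist valid 0.9957021077473959
table z 0.0006303363454477906
scene 0.04 0.056
   (0.8405, 0.5105, 9, 73, np.float32(178.0))
   (0.7268, -0.5359, 6, 100, np.float32(129.9))
   (0.6748, 0.5538, 15, 35, np.float32(34.6))
   (0.5761, 0.2504, 19, 56, np.float32(76.8))
   (0.5691, 0.3634, 18, 58, np.float32(94.9))
   (0.5258, -0.3677, 9, 146, np.float32(95.7))
   (0.46, -0.373, 52, 134, np.float32(101.6))
   (0.4329, 0.3787, 20, 57, np.float32(77.0))
   (0.4222, -0.2131, 15, 17, np.float32(150.3))
   (0.4256, 0.2626, 16, 36, np.float32(130.6))
scene 0.012 0.056
   (0.8475, 0.5105, 9, 87, np.float32(0.0))
   (0.8146, 0.342, 37, 63, np.float32(105.7))
   (0.8126, -0.1636, 19, 55, np.float32(60.5))
   (0.782, 0.331, 14, 59, np.float32(106.3))
   (0.8022, -0.3001, 25, 148, np.float32(68.6))
   (0.779, -0.1468, 26, 56, np.float32(64.9))
   (0.7229, 0.2786, 12, 35, np.float32(11.3))
   (0.7271, -0.5357, 7, 100, np.float32(129.9))
   (0.5684, 0.3638, 46, 82, np.float32(94.4))
 
[... 2438 characters left out ...]
loat32(173.6))
   (0.5991, -0.2109, 23, 48, np.float32(16.7))
   (0.5972, -0.5749, 15, 83, np.float32(38.2))
side 0.135 0.17
   (0.6021, -0.2216, 21, 26, np.float32(29.7))
w [[0.711, 0.023, 0.423], [0.436, 0.364, 0.049], [0.57, 0.355, 0.049], [0.576, 0.242, 0.046]]
dish [[0.727, 0.261, 0.004]]
vial [[0.426, -0.207, 0.045]]
pen [[0.61, -0.23, 0.159]]
kr [[0.447, -0.326, 0.06]]
ks [[0.461, -0.415, 0.056]]
km [[0.457, -0.373, 0.058]]
w [[0.565, 0.264, 0.047], [0.557, 0.373, 0.046], [0.426, 0.261, 0.044], [0.426, 0.389, 0.047]]
dish [[0.73, 0.248, 0.0]]
vial [[0.414, -0.201, 0.03]]
pen [[0.599, -0.213, 0.149]]
kr [[0.434, -0.319, 0.059]]
ks [[0.494, -0.553, -0.001]]
hold [[0.598, -0.208, 0.057]]
```

```bash
cat >> h.py <<'E'
from scipy.optimize import minimize
def jigpts():
    D,B=[],[]
    for sx in(-70,70):
        for x in np.arange(sx-40,sx+41,1.5):
            for y in np.arange(-103,104,1.5):
                ins=abs(x-sx)<26 and 2.5<abs(y)<90.5
                if ins:
                    B.append((x,y,16))
                elif abs(x-sx)<31 and abs(y)<95.5: D.append((x,y,26))
                elif 33<abs(x-sx)<37 and abs(x)<103: B.append((x,y,16))
    return np.array(D)/1e3,np.array(B)/1e3
def fitjig(im,m,T,x0):
    D,B=jigpts(); g=cv2.GaussianBlur(cv2.cvtColor(im,cv2.COLOR_RGB2GRAY),(3,3),0).astype(np.float32)
    g=np.minimum(g,120)
    def samp(P,p):
        c,s=np.cos(p[2]),np.sin(p[2]); Q=P.copy(); Q[:,:2]=P[:,:2]@np.array([[c,s],[-s,c]])+p[:2]
        u=proj(m,T,Q).astype(np.float32); return cv2.remap(g,u[:,0].copy(),u[:,1].copy(),cv2.INTER_LINEAR,borderValue=60).mean()
    f=lambda p:samp(D,p)-samp(B,p)
    best=None
    for dx in(-.01,0,.01):
        for dy in(-.01,0,.01):
            for a in (-.06,0,.06):
                q=minimize(f,np.array(x0)+[dx,dy,a],method="Nelder-Mead",options=dict(initial_simplex=np.array(x0)+[dx,dy,a]+np.array([[0,0,0],[.006,0,0],[0,.006,0],[0,0,.05]]),xatol=1e-5,fatol=1e-3))
                if best is None or q.fun<best.fun: best=q
    return best.x,best.fun
E
python3 - <<'E'
from h import *
f=np.load("f_wrist.npz"); m=r.camera_model("wrist"); T=f["T"]
c=onplane(m,T,[(43,64),(241,64),(241,257),(70,257),(157,65),(163,140),(137,195),(143,255)],.016); print(c.round(3))
x0=[*c[[0,1,2]][[0,2]].mean(0)[:2],0]
P=fitjig(f["im"],m,T,x0); print(P)
m,T=cam("scene"); f=np.load("f_scene.npz"); print(fitjig(f["im"],m,T,P[0]))
m,T=cam("side"); f=np.load("f_side.npz"); print(fitjig(f["im"],m,T,P[0]))
E
```

```text
[[ 0.453  0.102  0.016]
 [ 0.66   0.1    0.016]
 [ 0.657 -0.124  0.016]
 [ 0.442 -0.125  0.016]
 [ 0.573  0.099  0.016]
 [ 0.573  0.021  0.016]
 [ 0.537 -0.043  0.016]
 [ 0.535 -0.122  0.016]]
(array([ 0.55557154, -0.01222165, -0.00279226]), np.float64(-69.91413879394531))
(array([ 0.56029982, -0.01292235, -0.00444638]), np.float64(-43.95143127441406))
(array([ 0.55072845, -0.00186408, -0.00354876]), np.float64(-25.235191345214844))
```

Emit:
servo_tool:
  commands:
    - [[0.5,-0.35,0],[0,0,0]]
    - [[1,-0.7,0],[0,0,0]]
    - [[1,-0.7,0],[0,0,0]]
    - [[1,-0.7,0],[0,0,0]]
    - [[1,-0.7,0],[0,0,0]]
    - [[1,-0.7,0],[0,0,0]]
    - [[1,-0.7,0],[0,0,0]]
    - [[1,-0.7,0],[0,0,0]]
  claw: 0

```text
clock: 1.85
tcp_pos: [0.499, 0.2518, 0.2506]
orientation: [-2.217, -2.226, -0.001]
contact_force: [0.7, -1.0, -0.0]
grip_width: 0.0857
gripper_force: 0.0
```

Emit:
servo_tool:
  commands:
    - [[0.44,0,0],[0,0,0]]
    - [[0.44,0,0],[0,0,0]]
    - [[0.44,0,0],[0,0,0]]
    - [[0.44,0,0],[0,0,0]]
    - [[0.44,0,0],[0,0,0]]
    - [[0.44,0,0],[0,0,0]]

```text
clock: 2.45
tcp_pos: [0.5013, 0.3571, 0.2502]
orientation: [2.225, 2.216, -0.001]
contact_force: [0.2, 0.0, -1.0]
grip_width: 0.0854
gripper_force: 0.0
```

```bash
cat > lookw.py <<'E'
from h import *
import sys
def grab(tag="wrist"):
    o=r.get_obs(); im,d=r.grab_frame("wrist"); m,T=cam("wrist",o); np.savez("f_wrist",im=im,d=d,T=T); return im,d,m,T,o
if __name__=="__main__":
    im,d,m,T,o=grab(); save(sys.argv[1],im); print(o["tcp_pos"],o["clock"])
    for lo,hi in ((.04,.056),(.012,.056)):
        print(lo,[tuple(float(v) for v in b) for b in blobs(topmap(["wrist"],lo,hi),200) if b[3]<120])
E
python3 lookw.py w1
```

```text
[0.50132744 0.35708776 0.25018202] 2.45
0.04 [(0.5703, 0.2513, 17.0, 56.0, 76.0), (0.563, 0.3638, 17.0, 55.0, 94.5999984741211), (0.4296, 0.3774, 17.0, 55.0, 76.80000305175781), (0.4273, 0.2516, 17.0, 56.0, 125.19999694824219)]
0.012 [(0.7844, 0.3356, 33.0, 61.0, 104.69999694824219), (0.7231, 0.2532, 58.0, 60.0, 128.6999969482422), (0.6208, 0.5037, 22.0, 47.0, 176.1999969482422), (0.5705, 0.2517, 45.0, 80.0, 76.5), (0.563, 0.3638, 45.0, 80.0, 95.0), (0.4294, 0.377, 45.0, 80.0, 76.80000305175781), (0.4278, 0.2518, 44.0, 80.0, 125.5)]
```

View pics/w1.png

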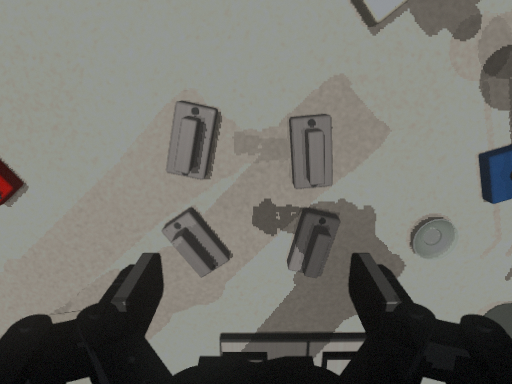

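Emit:
servo_tool:
  commands:
    - [[-0.2,0.14,0.2],[0,0,0.076]]
    - [[-0.434,0.281,0.45],[0,0,0.152]]
    - [[-0.434,0.281,0.5],[0,0,0.152]]
    - [[-0.434,0.281,0.5],[0,0,0.152]]
    - [[-0.434,0.281,0.6],[0,0,0.152]]
    - [[-0.434,0.281,0.7],[0,0,0.152]]
    - [[-0.434,0.281,0.77],[0,0,0.152]]
    - [[-0.434,0.281,0.8],[0,0,0.152]]
    - [[-0.434,0.281,0.816],[0,0,0.152]]
    - [[-0.434,0.281,0.816],[0,0,0.152]]
    - [[-0.434,0.281,0.816],[0,0,0.152]]

```text
clock: 3.6
tcp_pos: [0.571, 0.2516, 0.0474]
orientation: [2.47, 1.94, 0.003]
contact_force: [-0.3, 0.2, 0.5]
grip_width: 0.0853
gripper_force: 0.0
```

Emit:
servo_tool:
  commands:
    - [[0,0,0],[0,0,0]]
    - [[0,0,0],[0,0,0]]
    - [[0,0,0],[0,0,0]]
    - [[0,0,0],[0,0,0]]
    - [[0,0,0],[0,0,0]]
    - [[0,0,0],[0,0,0]]
    - [[0,0,0],[0,0,0]]
  claw: 1
  squeeze: 80

```text
clock: 4.3
tcp_pos: [0.5706, 0.2515, 0.0466]
orientation: [2.47, 1.941, 0.001]
contact_force: [0.6, -0.3, 2.4]
grip_width: 0.014
gripper_force: 78.4
```

Emit:
servo_tool:
  commands:
    - [[0,0,-0.1],[0,0,0]]
    - [[0,0,-0.25],[0,0,0]]
    - [[0,0,-0.376],[0,0,0]]
    - [[-0.2,0.11,-0.376],[0,0,-0.05]]
    - [[-0.4,0.21,-0.376],[0,0,-0.1]]
    - [[-0.6,0.32,-0.376],[0,0,-0.15]]
    - [[-0.792,0.421,-0.376],[0,0,-0.15]]
    - [[-0.792,0.421,-0.376],[0,0,-0.15]]
    - [[-0.792,0.421,-0.376],[0,0,-0.15]]
    - [[-0.792,0.421,-0.3],[0,0,-0.15]]
    - [[-0.792,0.421,-0.22],[0,0,-0.15]]
    - [[-0.792,0.421,-0.16],[0,0,-0.15]]
    - [[-0.792,0.421,-0.13],[0,0,-0.15]]
    - [[-0.792,0.421,-0.11],[0,0,-0.15]]
    - [[-0.792,0.421,-0.1],[0,0,-0.15]]
    - [[-0.792,0.421,-0.09],[0,0,-0.15]]
    - [[-0.792,0.421,-0.09],[0,0,-0.15]]

```text
clock: 6.0
tcp_pos: [0.6259, 0.0343, 0.0691]
orientation: [2.225, 2.218, 0.001]
contact_force: [0.3, -0.1, -4.8]
grip_width: 0.0143
gripper_force: 79.2
```

Emit:
servo_tool:
  commands:
    - [[0,0,0.01],[0,0,0]]
    - [[0,0,0.02],[0,0,0]]
    - [[0,0,0.02],[0,0,0]]

```text
clock: 6.3
tcp_pos: [0.6255, 0.0342, 0.0636]
orientation: [-2.225, -2.218, 0.0]
contact_force: [0.3, 0.8, -5.5]
grip_width: 0.0144
gripper_force: 79.2
```

Emit:
servo_tool:
  commands:
    - [[0,0,0.02],[0,0,0]]
    - [[0,0,0.02],[0,0,0]]
    - [[0,0,0.02],[0,0,0]]
    - [[0,0,0.02],[0,0,0]]
    - [[0,0,-0.1],[0,0,0]]
    - [[0,0,-0.3],[0,0,0]]
    - [[0,0,-0.5],[0,0,0]]
    - [[0.2,0,-0.706],[0,0,0]]
    - [[0.4,0,-0.706],[0,0,0]]
    - [[0.6,0,-0.706],[0,0,0]]
    - [[0.8,0,-0.706],[0,0,0]]
    - [[1,0,-0.706],[0,0,0]]
    - [[1,-0.4,-0.706],[0,0,0]]
    - [[1,-0.4,-0.706],[0,0,0]]
    - [[1,-0.4,-0.706],[0,0,0]]
    - [[1,-0.4,-0.706],[0,0,0]]
  claw: 0

```text
clock: 7.9
tcp_pos: [0.5256, 0.2851, 0.2409]
orientation: [2.222, 2.22, 0.001]
contact_force: [0.2, -0.1, 0.6]
grip_width: 0.0855
gripper_force: 0.0
```

```bash
python3 - <<'E'
from h import *
from lookw import grab
im,d,m,T,o=grab(); save("w2",im); print(o["tcp_pos"],o["orientation"])
for lo,hi in ((.04,.056),(.012,.046),(.056,.07)): print(lo,[tuple(float(v) for v in b) for b in blobs(topmap(["wrist"],lo,hi),200) if b[3]<120])
E
```

```text
[0.52561897 0.28512946 0.24091575] [2.22226771e+00 2.22016795e+00 1.11800009e-03]
0.04 [(0.563, 0.3635, 17.0, 57.0, 94.9000015258789), (0.43, 0.3769, 17.0, 56.0, 77.69999694824219), (0.4278, 0.2509, 17.0, 56.0, 124.19999694824219)]
0.012 [(0.8266, 0.1187, 21.0, 69.0, 68.80000305175781), (0.7831, 0.335, 31.0, 61.0, 104.0), (0.7232, 0.2533, 57.0, 58.0, 5.199999809265137), (0.5633, 0.3633, 45.0, 80.0, 94.4000015258789), (0.4299, 0.3768, 46.0, 81.0, 77.0999984741211), (0.4282, 0.251, 44.0, 80.0, 124.19999694824219)]
0.056 [(0.6255, 0.0475, 17.0, 31.0, 90.0)]
```

```bash
cat > plan.py <<'E'
# plan.py cx cy cz cyaw  tx ty tz tyaw : yaw = angle deg of tool x axis minus 90
import sys, numpy as np
a=list(map(float,sys.argv[1:]))
while len(a)>=8:
    c,t=a[:4],a[4:8]; th=np.radians(90+c[3]); X=np.array([np.cos(th),np.sin(th)]); Y=np.array([np.sin(th),-np.cos(th)])
    d=np.array(t[:2])-c[:2]
    print([[round(d@X/.25,3),round(d@Y/.25,3),round((c[2]-t[2])/.25,3)],[0,0,round(-(t[3]-c[3])/90,3)]]); a=a[4:]
E
python3 plan.py .5256 .2843 .24 0  .563 .3636 .046 4.7  .6256 -.0587 .0685 -.15
python3 plan.py .6256 -.0587 .0635 -.15 .4297 .377 .14 -13 .4297 .377 .046 -13 .4856 .0343 .0685 -.15
python3 plan.py .4856 .0343 .0635 -.15 .428 .2513 .14 34.8 .428 .2513 .046 34.8 .4856 -.0587 .0685 -.15
```

```text
[[np.float64(0.317), np.float64(0.15), 0.776], [0, 0, -0.052]]
[[np.float64(-1.704), np.float64(0.111), -0.09], [0, 0, 0.054]]
[[np.float64(1.741), np.float64(-0.788), -0.306], [0, 0, 0.143]]
[[np.float64(0.0), np.float64(0.0), 0.376], [0, 0, -0.0]]
[[np.float64(-1.285), np.float64(0.526), -0.09], [0, 0, -0.143]]
[[np.float64(0.867), np.float64(-0.233), -0.306], [0, 0, -0.388]]
[[np.float64(0.0), np.float64(0.0), 0.376], [0, 0, -0.0]]
[[np.float64(-1.15), np.float64(-0.518), -0.09], [0, 0, 0.388]]
```

Emit:
servo_tool:
  commands:
    - [[0.16,0.075,0.2],[0,0,-0.052]]
    - [[0.317,0.15,0.4],[0,0,-0.052]]
    - [[0.317,0.15,0.52],[0,0,-0.052]]
    - [[0.317,0.15,0.62],[0,0,-0.052]]
    - [[0.317,0.15,0.7],[0,0,-0.052]]
    - [[0.317,0.15,0.75],[0,0,-0.052]]
    - [[0.317,0.15,0.776],[0,0,-0.052]]
    - [[0.317,0.15,0.776],[0,0,-0.052]]
    - [[0.317,0.15,0.776],[0,0,-0.052]]

```text
clock: 8.85
tcp_pos: [0.5654, 0.3639, 0.0476]
orientation: [2.133, 2.306, 0.003]
contact_force: [0.6, -0.8, 0.5]
grip_width: 0.0857
gripper_force: 0.0
```

Emit:
servo_tool:
  commands:
    - [[0,0,0],[0,0,0]]
    - [[0,0,0],[0,0,0]]
    - [[0,0,0],[0,0,0]]
    - [[0,0,0],[0,0,0]]
    - [[0,0,0],[0,0,0]]
    - [[0,0,0],[0,0,0]]
    - [[0,0,0],[0,0,0]]
  claw: 1

```text
clock: 9.55
tcp_pos: [0.5642, 0.3638, 0.0467]
orientation: [-2.132, -2.307, -0.0]
contact_force: [-1.7, -0.8, 4.3]
grip_width: 0.0145
gripper_force: 78.9
```

Emit:
servo_tool:
  commands:
    - [[0,0,-0.1],[0,0,0]]
    - [[0,0,-0.25],[0,0,0]]
    - [[0,0,-0.39],[0,0,0]]
    - [[-0.2,0.02,-0.39],[0,0,0.027]]
    - [[-0.4,0.05,-0.39],[0,0,0.054]]
    - [[-0.6,0.08,-0.39],[0,0,0.054]]
    - [[-0.8,0.111,-0.39],[0,0,0.054]]
    - [[-1,0.111,-0.39],[0,0,0.054]]

```text
clock: 10.35
tcp_pos: [0.6117, 0.1164, 0.1431]
orientation: [2.228, 2.214, -0.0]
contact_force: [0.7, 0.3, -2.9]
grip_width: 0.0142
gripper_force: 78.7
```

Emit:
servo_tool:
  commands:
    - [[-0.2,0.02,0],[0,0,0]]
    - [[-0.4,0.04,0],[0,0,0]]
    - [[-0.6,0.058,0],[0,0,0]]
    - [[-0.702,0.058,0],[0,0,0]]
    - [[-0.702,0.058,0.02],[0,0,0]]
    - [[-0.702,0.058,0.08],[0,0,0]]
    - [[-0.702,0.058,0.16],[0,0,0]]
    - [[-0.702,0.058,0.22],[0,0,0]]
    - [[-0.702,0.058,0.26],[0,0,0]]
    - [[-0.702,0.058,0.28],[0,0,0]]
    - [[-0.702,0.058,0.29],[0,0,0]]
    - [[-0.702,0.058,0.3],[0,0,0]]
    - [[-0.702,0.058,0.3],[0,0,0]]

```text
clock: 11.65
tcp_pos: [0.625, -0.057, 0.0691]
orientation: [2.228, 2.214, 0.001]
contact_force: [-0.9, -0.1, -2.8]
grip_width: 0.0141
gripper_force: 78.7
```

Emit:
servo_tool:
  commands:
    - [[0,0,0.01],[0,0,0]]
    - [[0,0,0.02],[0,0,0]]
    - [[0,0,0.02],[0,0,0]]

```text
clock: 11.95
tcp_pos: [0.6246, -0.0571, 0.0636]
orientation: [-2.228, -2.214, 0.0]
contact_force: [-1.1, -0.4, -3.2]
grip_width: 0.0143
gripper_force: 78.7
```

Emit:
servo_tool:
  commands:
    - [[0,0,0],[0,0,0]]
    - [[0,0,0],[0,0,0]]
    - [[0,0,0],[0,0,0]]
    - [[0,0,0],[0,0,0]]
    - [[0,0,-0.1],[0,0,0]]
    - [[0,0,-0.3],[0,0,0]]
    - [[0,0,-0.5],[0,0,0]]
    - [[0.2,-0.1,-0.706],[0,0,0]]
    - [[0.4,-0.2,-0.706],[0,0,0]]
    - [[0.6,-0.4,-0.706],[0,0,0]]
    - [[0.8,-0.5,-0.706],[0,0,0]]
    - [[1,-0.7,-0.706],[0,0,0]]
  claw: 0

```text
clock: 13.15
tcp_pos: [0.4959, 0.1408, 0.2402]
orientation: [2.228, 2.214, 0.003]
contact_force: [0.4, 0.5, 0.3]
grip_width: 0.0853
gripper_force: 0.0
```

Emit:
servo_tool:
  commands:
    - [[0.2,0,0],[0,0,0]]
    - [[0.44,0,0],[0,0,0]]
    - [[0.44,0,0],[0,0,0]]
    - [[0.44,0,0],[0,0,0]]
    - [[0.44,0,0],[0,0,0]]

```text
clock: 13.65
tcp_pos: [0.4977, 0.2473, 0.2392]
orientation: [2.229, 2.212, -0.002]
contact_force: [-0.6, -2.1, -0.0]
grip_width: 0.0849
gripper_force: 0.0
```

```bash
python3 - <<'E'
from h import *
from lookw import grab
im,d,m,T,o=grab(); save("w3",im); print(o["tcp_pos"],o["orientation"])
for lo,hi in ((.04,.056),(.012,.046),(.056,.07)): print(lo,[tuple(float(v) for v in b) for b in blobs(topmap(["wrist"],lo,hi),200) if b[3]<120])
E
```

```text
[0.49765107 0.24726579 0.23917897] [ 2.22942450e+00  2.21240027e+00 -1.75783795e-03]
0.04 [(0.4296, 0.3743, 18.0, 52.0, 78.0999984741211), (0.4276, 0.2507, 17.0, 56.0, 125.69999694824219)]
0.012 [(0.724, 0.253, 58.0, 59.0, 166.0), (0.4292, 0.3733, 45.0, 73.0, 77.19999694824219), (0.4273, 0.2507, 45.0, 80.0, 125.19999694824219)]
0.056 []
```

```bash
python3 plan.py .4977 .2478 .2392 -.2 .4297 .377 .1 -13 
```

```text
[[np.float64(0.516), np.float64(-0.274), 0.557], [0, 0, 0.142]]
```

Emit:
servo_tool:
  commands:
    - [[0.2,-0.1,0.1],[0,0,0.07]]
    - [[0.4,-0.2,0.25],[0,0,0.142]]
    - [[0.516,-0.274,0.4],[0,0,0.142]]
    - [[0.516,-0.274,0.557],[0,0,0.142]]
    - [[0.516,-0.274,0.557],[0,0,0.142]]
    - [[0.516,-0.274,0.557],[0,0,0.142]]
    - [[0.516,-0.274,0.557],[0,0,0.142]]
    - [[0.516,-0.274,0.557],[0,0,0.142]]

```text
clock: 14.5
tcp_pos: [0.4322, 0.3775, 0.1024]
orientation: [2.464, 1.948, 0.006]
contact_force: [0.6, -0.1, 0.4]
grip_width: 0.0855
gripper_force: 0.0
```

Emit:
servo_tool:
  commands:
    - [[0,0,0.08],[0,0,0]]
    - [[0,0,0.15],[0,0,0]]
    - [[0,0,0.2],[0,0,0]]
    - [[0,0,0.216],[0,0,0]]
    - [[0,0,0.216],[0,0,0]]

```text
clock: 15.0
tcp_pos: [0.4302, 0.3781, 0.0465]
orientation: [2.461, 1.952, 0.0]
contact_force: [-0.0, -0.1, 1.0]
grip_width: 0.0857
gripper_force: 0.0
```

Emit:
servo_tool:
  commands:
    - [[0,0,0],[0,0,0]]
    - [[0,0,0],[0,0,0]]
    - [[0,0,0],[0,0,0]]
    - [[0,0,0],[0,0,0]]
    - [[0,0,0],[0,0,0]]
    - [[0,0,0],[0,0,0]]
    - [[0,0,0],[0,0,0]]
  claw: 1

```text
clock: 15.7
tcp_pos: [0.43, 0.3785, 0.0466]
orientation: [2.461, 1.952, 0.001]
contact_force: [-0.0, -0.4, 5.4]
grip_width: 0.0143
gripper_force: 78.5
```

Emit:
servo_tool:
  commands:
    - [[0,0,-0.1],[0,0,0]]
    - [[0,0,-0.25],[0,0,0]]
    - [[0,0,-0.39],[0,0,0]]
    - [[-0.2,0.13,-0.39],[0,0,-0.07]]
    - [[-0.4,0.26,-0.39],[0,0,-0.142]]
    - [[-0.6,0.4,-0.39],[0,0,-0.142]]
    - [[-0.8,0.526,-0.39],[0,0,-0.142]]
    - [[-0.95,0.526,-0.39],[0,0,-0.142]]
    - [[-0.95,0.526,-0.39],[0,0,-0.142]]
    - [[-0.95,0.526,-0.39],[0,0,-0.142]]
    - [[-0.95,0.526,-0.39],[0,0,-0.142]]

```text
clock: 16.8
tcp_pos: [0.503, 0.1166, 0.1429]
orientation: [-2.229, -2.212, 0.002]
contact_force: [-0.2, 0.6, -6.1]
grip_width: 0.0146
gripper_force: 79.6
```

Emit:
servo_tool:
  commands:
    - [[-0.18,-0.04,0],[0,0,-0.002]]
    - [[-0.324,-0.07,0],[0,0,-0.002]]
    - [[-0.324,-0.07,0],[0,0,-0.002]]
    - [[-0.324,-0.07,0.04],[0,0,-0.002]]
    - [[-0.324,-0.07,0.12],[0,0,-0.002]]
    - [[-0.324,-0.07,0.19],[0,0,-0.002]]
    - [[-0.324,-0.07,0.23],[0,0,-0.002]]
    - [[-0.324,-0.07,0.26],[0,0,-0.002]]
    - [[-0.324,-0.07,0.28],[0,0,-0.002]]
    - [[-0.324,-0.07,0.296],[0,0,-0.002]]
    - [[-0.324,-0.07,0.296],[0,0,-0.002]]

```text
clock: 17.9
tcp_pos: [0.4858, 0.0364, 0.0695]
orientation: [-2.225, -2.218, 0.0]
contact_force: [-0.2, -0.4, -4.7]
grip_width: 0.0144
gripper_force: 79.4
```

Emit:
servo_tool:
  commands:
    - [[0,0,0.012],[0,0,0]]
    - [[0,0,0.024],[0,0,0]]
    - [[0,0,0.024],[0,0,0]]
    - [[0,0,0.024],[0,0,0]]

```text
clock: 18.3
tcp_pos: [0.4858, 0.0362, 0.0637]
orientation: [2.225, 2.218, 0.0]
contact_force: [-1.3, -0.4, -4.9]
grip_width: 0.0144
gripper_force: 79.4
```

Emit:
servo_tool:
  commands:
    - [[0,0,0],[0,0,0]]
    - [[0,0,0],[0,0,0]]
    - [[0,0,0],[0,0,0]]
    - [[0,0,0],[0,0,0]]
    - [[0,0,-0.1],[0,0,0]]
    - [[0,0,-0.3],[0,0,0]]
    - [[0,0,-0.5],[0,0,0]]
    - [[0.2,0,-0.7],[0,0,0]]
    - [[0.4,0,-0.7],[0,0,0]]
    - [[0.6,0,-0.7],[0,0,0]]
    - [[0.82,0,-0.7],[0,0,0]]
    - [[0.82,0,-0.7],[0,0,0]]
    - [[0.82,0,-0.7],[0,0,0]]
    - [[0.82,0,-0.7],[0,0,0]]
  claw: 0

```text
clock: 19.7
tcp_pos: [0.4863, 0.2409, 0.2384]
orientation: [2.224, 2.218, -0.001]
contact_force: [0.1, 0.0, 0.1]
grip_width: 0.0855
gripper_force: 0.0
```

```bash
python3 - <<'E'
from h import *
from lookw import grab
im,d,m,T,o=grab(); save("w4",im); print(o["tcp_pos"],o["orientation"])
for lo,hi in ((.04,.056),(.012,.046),(.056,.07)): print(lo,[tuple(float(v) for v in b) for b in blobs(topmap(["wrist"],lo,hi),200) if b[3]<120])
E
```

```text
[0.48627718 0.24090318 0.23844105] [ 2.22402265e+00  2.21843578e+00 -1.20869618e-03]
0.04 [(0.4278, 0.2509, 17.0, 56.0, 125.69999694824219)]
0.012 [(0.723, 0.253, 58.0, 58.0, 90.0), (0.4275, 0.2507, 45.0, 81.0, 125.69999694824219)]
0.056 [(0.485, 0.0365, 16.0, 55.0, 90.0)]
```

```bash
python3 plan.py .486 .241 .2385 -.15 .4277 .2508 .046 35.4 .4856 -.0587 .0685 -.15
```

```text
[[np.float64(0.039), np.float64(-0.233), 0.77], [0, 0, -0.395]]
[[np.float64(-1.143), np.float64(-0.528), -0.09], [0, 0, 0.395]]
```

Emit:
servo_tool:
  commands:
    - [[0.02,-0.1,0.1],[0,0,-0.09]]
    - [[0.039,-0.233,0.2],[0,0,-0.18]]
    - [[0.039,-0.233,0.3],[0,0,-0.27]]
    - [[0.039,-0.233,0.4],[0,0,-0.36]]
    - [[0.039,-0.233,0.5],[0,0,-0.395]]
    - [[0.039,-0.233,0.55],[0,0,-0.395]]
    - [[0.039,-0.233,0.64],[0,0,-0.395]]
    - [[0.039,-0.233,0.71],[0,0,-0.395]]
    - [[0.039,-0.233,0.75],[0,0,-0.395]]
    - [[0.039,-0.233,0.77],[0,0,-0.395]]
    - [[0.039,-0.233,0.77],[0,0,-0.395]]
    - [[0.039,-0.233,0.77],[0,0,-0.395]]

```text
clock: 20.95
tcp_pos: [0.4287, 0.2514, 0.0468]
orientation: [1.442, 2.79, 0.001]
contact_force: [-0.1, 0.4, 0.2]
grip_width: 0.0855
gripper_force: 0.0
```

Emit:
servo_tool:
  commands:
    - [[0,0,0],[0,0,0]]
    - [[0,0,0],[0,0,0]]
    - [[0,0,0],[0,0,0]]
    - [[0,0,0],[0,0,0]]
    - [[0,0,0],[0,0,0]]
    - [[0,0,0],[0,0,0]]
    - [[0,0,0],[0,0,0]]
  claw: 1

```text
clock: 21.65
tcp_pos: [0.4282, 0.2512, 0.0465]
orientation: [1.442, 2.791, -0.0]
contact_force: [-1.6, -1.1, 4.8]
grip_width: 0.0146
gripper_force: 78.8
```

Emit:
servo_tool:
  commands:
    - [[0,0,-0.1],[0,0,0]]
    - [[0,0,-0.25],[0,0,0]]
    - [[0,0,-0.39],[0,0,0]]
    - [[-0.15,-0.07,-0.39],[0,0,0.08]]
    - [[-0.3,-0.14,-0.39],[0,0,0.16]]
    - [[-0.45,-0.21,-0.39],[0,0,0.24]]
    - [[-0.6,-0.28,-0.39],[0,0,0.32]]
    - [[-0.75,-0.35,-0.39],[0,0,0.395]]
    - [[-0.9,-0.42,-0.39],[0,0,0.395]]
    - [[-0.95,-0.44,-0.39],[0,0,0.395]]
    - [[-0.95,-0.44,-0.39],[0,0,0.395]]
    - [[-0.95,-0.44,-0.39],[0,0,0.395]]
    - [[-0.95,-0.44,-0.39],[0,0,0.395]]

```text
clock: 22.95
tcp_pos: [0.4754, -0.0047, 0.1433]
orientation: [-2.222, -2.22, 0.0]
contact_force: [-0.4, 0.6, -3.9]
grip_width: 0.0143
gripper_force: 79.1
```

Emit:
servo_tool:
  commands:
    - [[-0.15,0.03,0],[0,0,0]]
    - [[-0.214,0.041,0],[0,0,0]]
    - [[-0.214,0.041,0],[0,0,0]]
    - [[-0.214,0.041,0.04],[0,0,0]]
    - [[-0.214,0.041,0.12],[0,0,0]]
    - [[-0.214,0.041,0.19],[0,0,0]]
    - [[-0.214,0.041,0.23],[0,0,0]]
    - [[-0.214,0.041,0.26],[0,0,0]]
    - [[-0.214,0.041,0.28],[0,0,0]]
    - [[-0.214,0.041,0.296],[0,0,0]]
    - [[-0.214,0.041,0.296],[0,0,0]]

```text
clock: 24.05
tcp_pos: [0.4861, -0.0595, 0.0695]
orientation: [-2.225, -2.218, 0.0]
contact_force: [0.1, -0.0, -5.8]
grip_width: 0.0144
gripper_force: 79.0
```

Emit:
servo_tool:
  commands:
    - [[0,0,0.012],[0,0,0]]
    - [[0,0,0.024],[0,0,0]]
    - [[0,0,0.024],[0,0,0]]
    - [[0,0,0.024],[0,0,0]]

```text
clock: 24.45
tcp_pos: [0.4861, -0.0597, 0.0637]
orientation: [2.225, 2.218, 0.0]
contact_force: [0.4, 0.5, -3.7]
grip_width: 0.0146
gripper_force: 79.0
```

Emit:
servo_tool:
  commands:
    - [[0,0,0],[0,0,0]]
    - [[0,0,0],[0,0,0]]
    - [[0,0,0],[0,0,0]]
    - [[0,0,0],[0,0,0]]
    - [[0,0,-0.1],[0,0,0]]
    - [[0,0,-0.3],[0,0,0]]
    - [[0,0,-0.5],[0,0,0]]
    - [[0,0.1,-0.7],[0,0,0]]
    - [[0.1,0.18,-0.9],[0,0,0]]
    - [[0.24,0.18,-0.95],[0,0,0]]
    - [[0.24,0.18,-0.95],[0,0,0]]
    - [[0.24,0.18,-0.95],[0,0,0]]
    - [[0.24,0.18,-0.95],[0,0,0]]
  claw: 0

```text
clock: 25.75
tcp_pos: [0.5305, -0.0008, 0.3002]
orientation: [-2.225, -2.216, 0.003]
contact_force: [-0.4, -0.7, -0.7]
grip_width: 0.0853
gripper_force: 0.0
```

```bash
python3 - <<'E'
from h import *
from lookw import grab
im,d,m,T,o=grab(); save("w5",im); print(o["tcp_pos"],o["orientation"])
for lo,hi in ((.028,.045),(.056,.07)): print(lo,[tuple(float(v) for v in b) for b in blobs(topmap(["wrist"],lo,hi),150) if b[3]<120])
E
```

```text
[ 0.53046714 -0.00083255  0.30022307] [-2.22541002 -2.21645691  0.00280292]
0.028 [(0.6285, 0.036, 51.0, 84.0, 90.0), (0.6232, -0.0537, 53.0, 86.0, 92.0), (0.489, 0.0345, 52.0, 79.0, 90.0), (0.4871, -0.0604, 48.0, 92.0, 88.4000015258789), (0.4613, -0.3065, 34.0, 112.0, 17.100000381469727), (0.4191, -0.2094, 26.0, 30.0, 158.6999969482422)]
0.056 [(0.8044, -0.1675, 25.0, 58.0, 51.5), (0.6255, 0.033, 17.0, 56.0, 90.0), (0.6245, -0.056, 17.0, 56.0, 90.0), (0.4855, 0.035, 17.0, 54.0, 90.0), (0.4855, -0.0585, 17.0, 55.0, 90.0)]
```

View pics/w5.png

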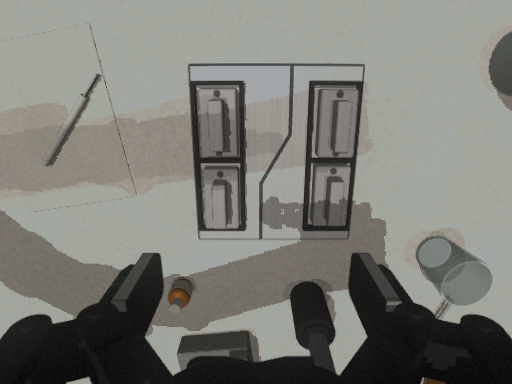

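Emit:
servo_tool:
  commands:
    - [[-0.2,-0.05,0],[0,0,0]]
    - [[-0.4,-0.1,0],[0,0,0]]
    - [[-0.6,-0.15,0],[0,0,0]]
    - [[-0.8,-0.2,0.1],[0,0,0]]
    - [[-1,-0.24,0.2],[0,0,0]]
    - [[-1,-0.24,0.2],[0,0,0]]
    - [[-1,-0.24,0.2],[0,0,0]]
    - [[-1,-0.24,0.2],[0,0,0]]
    - [[-1,-0.24,0.2],[0,0,0]]
  claw: 1

```text
clock: 26.7
tcp_pos: [0.4709, -0.2485, 0.2514]
orientation: [-2.223, -2.219, -0.001]
contact_force: [0.2, -0.4, 0.6]
grip_width: -0.0
gripper_force: 0.0
```

```bash
python3 - <<'E'
from h import *
from lookw import grab
im,d,m,T,o=grab(); save("w6",im); print(o["tcp_pos"],o["orientation"])
for t in ("key_round_top","key_square_top","pencil","holder"):
  for f in ("mark_of","boxes_of"): print(t,f,[(np.round(x["uv"]).tolist(),round(x["confidence"],2)) for x in getattr(r,f)("wrist",t)])
for lo,hi in ((.053,.059),(.0595,.065),(.08,.09),(.14,.17)): print(lo,[tuple(float(v) for v in b) for b in blobs(topmap(["wrist"],lo,hi),100) if b[3]<150])
E
```

```text
[ 0.47090333 -0.24852088  0.2513525 ] [-2.22326076e+00 -2.21948493e+00 -9.43362320e-04]
key_round_top mark_of [([229.0, 244.0], 0.81)]
key_round_top boxes_of [([230.0, 238.0], 0.81), ([341.0, 24.0], 0.23)]
key_square_top mark_of []
key_square_top boxes_of []
pencil mark_of [([375.0, 144.0], 0.86)]
pencil boxes_of [([420.0, 165.0], 0.93)]
holder mark_of [([375.0, 141.0], 0.7)]
holder boxes_of [([375.0, 139.0], 0.88)]
0.053 [(0.4421, -0.3256, 27.0, 42.0, 32.5), (0.4178, -0.2132, 16.0, 16.0, 45.0)]
0.0595 [(0.5074, -0.3474, 30.0, 107.0, 96.19999694824219), (0.4438, -0.3278, 23.0, 29.0, 25.0)]
0.08 [(0.6035, -0.2285, 47.0, 51.0, 63.400001525878906)]
0.14 [(0.6059, -0.2296, 21.0, 21.0, 169.6999969482422)]
```

View pics/w6.png

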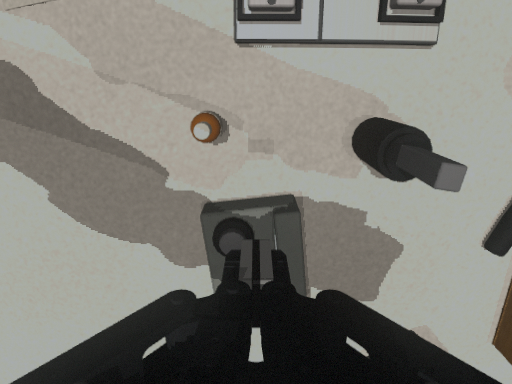

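```bash
python3 - <<'E'
from h import *
f=np.load("f_wrist.npz"); m=r.camera_model("wrist"); T=f["T"]; im=f["im"]
print(onplane(m,T,[(230,238),(229,244)],.062).round(4))
P=cloud(m,T,f["d"])
k=(P[...,2]>.0595)&(P[...,2]<.066)&(np.abs(P[...,0]-.443)<.03)&(np.abs(P[...,1]+.327)<.03)
v,u=np.nonzero(k); print(len(u),u.min(),u.max(),v.min(),v.max(),P[k].mean(0),P[k].min(0),P[k].max(0))
# grid of depth z around the key
for n in("scene",):
    g=np.load("f_scene.npz"); m2=r.camera_model(n); Q=cloud(m2,g["T"],g["d"])
    kk=(Q[...,2]>.058)&(Q[...,2]<.066)&(np.abs(Q[...,0]-.45)<.04)&(np.abs(Q[...,1]+.327)<.03); print(Q[kk].mean(0),kk.sum())
    kk=(Q[...,2]>.053)&(Q[...,2]<.06)&(np.abs(Q[...,0]-.46)<.03)&(np.abs(Q[...,1]+.415)<.02); print(Q[kk].mean(0),kk.sum())
c=np.ascontiguousarray(im[190:300,180:320]); save("c6",cv2.resize(cv2.convertScaleAbs(c,alpha=2.5),None,fx=5,fy=5,interpolation=cv2.INTER_CUBIC))
print(r.tcp_to_tips)
E
```

```text
[[ 0.4438 -0.3241  0.062 ]
 [ 0.4425 -0.3312  0.062 ]]
409 219 244 230 253 [ 0.44402754 -0.32735259  0.06222182] [ 0.43173997 -0.34257108  0.05950879] [ 0.45862013 -0.31577273  0.06430926]
[ 0.44999246 -0.33146196  0.06104589] 82
[ 0.459833   -0.42015523  0.05573632] 106
0.019
```

View pics/c6.png

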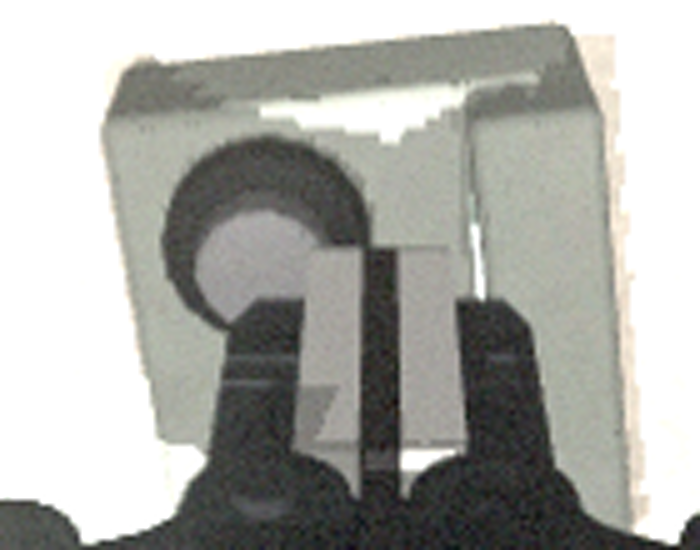

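Emit:
servo_tool:
  commands:
    - [[-0.17,-0.05,0.15],[0,0,0]]
    - [[-0.323,-0.104,0.3],[0,0,0]]
    - [[-0.323,-0.104,0.45],[0,0,0]]
    - [[-0.323,-0.104,0.55],[0,0,0]]
    - [[-0.323,-0.104,0.6],[0,0,0]]
    - [[-0.323,-0.104,0.62],[0,0,0]]
    - [[-0.323,-0.104,0.64],[0,0,0]]
    - [[-0.323,-0.104,0.64],[0,0,0]]
    - [[-0.323,-0.104,0.64],[0,0,0]]
    - [[-0.323,-0.104,0.64],[0,0,0]]

```text
clock: 28.15
tcp_pos: [0.4448, -0.3305, 0.0922]
orientation: [2.223, 2.217, 0.001]
contact_force: [0.4, -0.4, 1.2]
grip_width: 0.0001
gripper_force: 0.0
```

Emit:
servo_tool:
  commands:
    - [[0,0,0.03],[0,0,0]]
    - [[0,0,0.045],[0,0,0]]
    - [[0,0,0.056],[0,0,0]]
    - [[0,0,0.064],[0,0,0]]
    - [[0,0,0.068],[0,0,0]]
    - [[0,0,0.07],[0,0,0]]
    - [[0,0,0.07],[0,0,0]]
    - [[0,0,0.07],[0,0,0]]

```text
clock: 28.95
tcp_pos: [0.4444, -0.3304, 0.0749]
orientation: [2.225, 2.218, 0.0]
contact_force: [-3.7, 2.9, 15.1]
grip_width: -0.0003
gripper_force: 7.8
```

Emit:
servo_tool:
  commands:
    - [[0,0,-0.1],[0,0,0]]
    - [[0,0,-0.3],[0,0,0]]
    - [[0,0,-0.5],[0,0,0]]
    - [[0,0,-0.7],[0,0,0]]
    - [[0.1,0.1,-0.79],[0,0,0]]
    - [[0.25,0.25,-0.79],[0,0,0]]
    - [[0.4,0.4,-0.79],[0,0,0]]
    - [[0.562,0.55,-0.79],[0,0,0]]
    - [[0.562,0.623,-0.79],[0,0,0]]
    - [[0.562,0.623,-0.79],[0,0,0]]
    - [[0.562,0.623,-0.79],[0,0,0]]
    - [[0.562,0.623,-0.79],[0,0,0]]
  claw: 0

```text
clock: 30.15
tcp_pos: [0.5992, -0.1917, 0.2707]
orientation: [-2.227, -2.215, 0.002]
contact_force: [0.2, -0.3, -0.4]
grip_width: 0.0855
gripper_force: 0.0
```

```bash
python3 - <<'E'
from h import *
from lookw import grab
im,d,m,T,o=grab(); save("w7",im); print(o["tcp_pos"],o["orientation"])
P=cloud(m,T,d)
for lo,hi in ((.078,.0935),(.094,.135),(.15,.17)):
    print(lo,[tuple(float(v) for v in b) for b in blobs(topmap(["wrist"],lo,hi),100,s=.0005,W=(1500,2400)) if 1] if 0 else [tuple(float(v) for v in b) for b in blobs(topmap(["wrist"],lo,hi),100)])
k=(abs(P[...,0]-.605)<.03)&(abs(P[...,1]+.23)<.03)&(P[...,2]>.06); print(np.histogram(P[k][:,2],20))
save("w7c",cv2.resize(cv2.convertScaleAbs(im[150:350,150:400],alpha=2),None,fx=3,fy=3,interpolation=cv2.INTER_CUBIC))
E
```

```text
[ 0.59915249 -0.19166738  0.27071376] [-2.22675337e+00 -2.21520203e+00  2.16707180e-03]
0.078 [(0.7894, -0.1552, 67.0, 67.0, 153.39999389648438), (0.6056, -0.2265, 47.0, 51.0, 6.099999904632568)]
0.094 []
0.15 [(0.6062, -0.2288, 21.0, 21.0, 79.4000015258789)]
(array([ 56,  61,  57,  66, 412, 314, 554,  40,  45,  43,  44,  46,  54,
        56,  55,  59,  66,  61,  78, 577]), array([0.06005669, 0.06516408, 0.07027148, 0.07537887, 0.08048627,
       0.08559367, 0.09070106, 0.09580846, 0.10091585, 0.10602325,
       0.11113064, 0.11623804, 0.12134543, 0.12645283, 0.13156023,
       0.13666762, 0.14177502, 0.14688241, 0.15198981, 0.1570972 ,
       0.1622046 ]))
```

View pics/w7c.png

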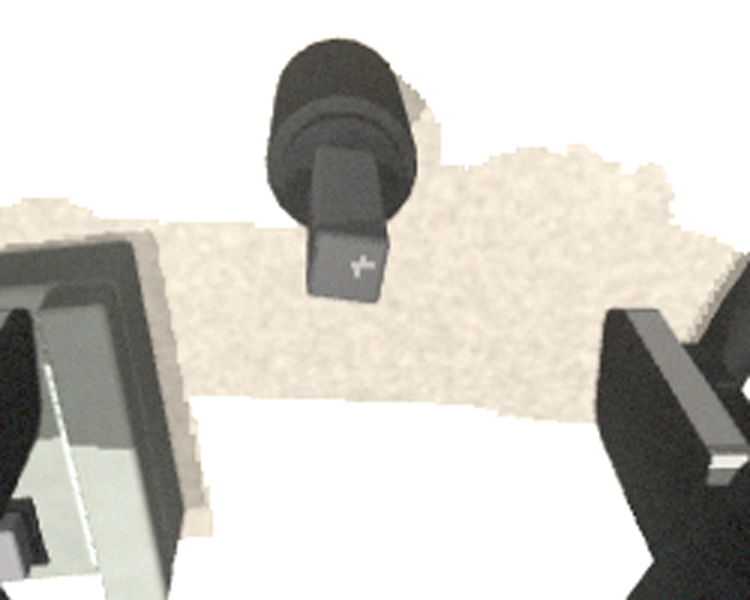

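```bash
python3 - <<'E'
from h import *
f=np.load("f_wrist.npz"); m=r.camera_model("wrist"); T=f["T"]; P=cloud(m,T,f["d"])
k=(abs(P[...,0]-.605)<.03)&(abs(P[...,1]+.23)<.03)&(P[...,2]>.157); q=P[k]; print(k.sum(),q.mean(0),np.median(q[:,2]))
print(cv2.minAreaRect((q[:,:2]*1e4).astype(np.float32)))
c=onplane(m,T,np.array([(310,229),(388,237),(378,302),(308,296)])/3+150,.16); print(c.round(4), c.mean(0))
for i in range(4): e=c[(i+1)%4]-c[i]; print(np.degrees(np.arctan2(e[1],e[0])),np.linalg.norm(e))
k=(abs(P[...,0]-.605)<.03)&(abs(P[...,1]+.23)<.03)&(P[...,2]>.1)&(P[...,2]<.15); q=P[k]
for lo in(.1,.115,.13,.145):
    s=q[(q[:,2]>lo)&(q[:,2]<lo+.015)]; print(lo,s.mean(0).round(4),len(s))
k=(abs(P[...,0]-.605)<.03)&(abs(P[...,1]+.23)<.03)&(P[...,2]>.088)&(P[...,2]<.094); s=(P[k][:,:2]*1e4).astype(np.float32); print("collar",cv2.minEnclosingCircle(s),np.median(P[k][:,2]))
k=(abs(P[...,0]-.605)<.03)&(abs(P[...,1]+.23)<.03)&(P[...,2]>.082)&(P[...,2]<.0865); s=(P[k][:,:2]*1e4).astype(np.float32); print("tube",cv2.minEnclosingCircle(s),np.median(P[k][:,2]))
E
```

```text
579 [ 0.60665797 -0.22798292  0.16022576] 0.16031669604821827
((6067.20751953125, -2286.767333984375), (204.0460205078125, 201.3546600341797), 82.0579605102539)
[[ 0.5972 -0.2181  0.16  ]
 [ 0.6177 -0.2206  0.16  ]
 [ 0.6154 -0.2397  0.16  ]
 [ 0.5966 -0.2378  0.16  ]] [ 0.60672772 -0.22906493  0.16      ]
-6.701816171279207 0.020615551547292117
-96.97063451456066 0.019321708751326078
174.2069819638786 0.018917212900328197
87.98913869311748 0.01968748623336772
0.1 [ 0.6067 -0.2198  0.1073] 127
0.115 [ 0.6067 -0.2202  0.1226] 153
0.13 [ 0.6064 -0.2202  0.1375] 167
0.145 [ 0.6067 -0.2201  0.1473] 71
collar ((6068.55419921875, -2287.62353515625), 202.5791015625) 0.0914927063766503
tube ((6066.27197265625, -2284.565185546875), 258.3880615234375) 0.0852253785232753
```

Emit:
servo_tool:
  commands:
    - [[-0.08,0.013,0.05],[0,0,0.04]]
    - [[-0.155,0.026,0.1],[0,0,0.078]]
    - [[-0.155,0.026,0.15],[0,0,0.078]]
    - [[-0.155,0.026,0.15],[0,0,0.078]]
    - [[-0.155,0.026,0.3],[0,0,0.078]]
    - [[-0.155,0.026,0.45],[0,0,0.078]]
    - [[-0.155,0.026,0.55],[0,0,0.078]]
    - [[-0.155,0.026,0.584],[0,0,0.078]]
    - [[-0.155,0.026,0.584],[0,0,0.078]]
    - [[-0.155,0.026,0.584],[0,0,0.078]]
    - [[-0.155,0.026,0.584],[0,0,0.078]]

```text
clock: 31.3
tcp_pos: [0.608, -0.2293, 0.1271]
orientation: [2.355, 2.076, 0.003]
contact_force: [0.4, -0.1, -0.3]
grip_width: 0.0856
gripper_force: 0.0
```

```bash
python3 - <<'E'
from h import *
im=cv2.cvtColor(cv2.imread("pics/w5.png"),cv2.COLOR_BGR2RGB); im0=cv2.cvtColor(cv2.imread("pics/wrist0.png"),cv2.COLOR_BGR2RGB)
S=np.array([(-18,-95),(-18,-64),(-18,-32),(0,0),(18,32),(18,64),(18,95)])/1e3
t=np.linspace(0,6,300); L=np.c_[np.interp(t,range(7),S[:,0]),np.interp(t,range(7),S[:,1])]
for I,pos,ori in((im0,[.675,0,.25],[2.2214,2.2214,0]),(im,[.53046714,-.00083255,.30022307],[-2.22541,-2.21645691,.00280292])):
    m,T=cam("wrist",dict(tcp_pos=pos,orientation=ori)); g=cv2.cvtColor(I,cv2.COLOR_RGB2GRAY).astype(np.float32)
    print(fitjig(I,m,T,[.5556,-.0122,0]) if I is im0 else "")
    def f(p):
        c,s=np.cos(p[2]),np.sin(p[2]); Rm=np.array([[c,s],[-s,c]])
        def v(off):
            Q=np.c_[(L+[off,0])@Rm+p[:2],np.full(300,.017)]; u=proj(m,T,Q).astype(np.float32); return cv2.remap(g,u[:,0].copy(),u[:,1].copy(),cv2.INTER_LINEAR).mean()
        return v(0)+.5*(v(.0007)+v(-.0007))-v(.006)-v(-.006)
    b=min((minimize(f,[.5556+a,-.0122+e,-.003],method="Nelder-Mead",options=dict(initial_simplex=np.array([.5556+a,-.0122+e,-.003])+np.array([[0,0,0],[.002,0,0],[0,.004,0],[0,0,.01]]))) for a in(-.004,-.002,0,.002,.004) for e in(-.003,0,.003)),key=lambda q:q.fun); print(b.x,b.fun)
E
```

```text
(array([ 0.55563443, -0.01224798, -0.00331163]), np.float64(-69.68685913085938))
[ 0.55475378 -0.01257204 -0.00417486] -175.3697967529297

[ 5.54346403e-01 -1.32057522e-02 -2.64071268e-04] -175.75875854492188
```

Emit:
servo_tool:
  commands:
    - [[0,0,0],[0,0,0]]
    - [[0,0,0],[0,0,0]]
    - [[0,0,0],[0,0,0]]
    - [[0,0,0],[0,0,0]]
    - [[0,0,0],[0,0,0]]
    - [[0,0,0],[0,0,0]]
    - [[0,0,0],[0,0,0]]
    - [[0,0,0],[0,0,0]]
  claw: 1
  squeeze: 60

```text
clock: 32.1
tcp_pos: [0.607, -0.2291, 0.1254]
orientation: [2.356, 2.077, 0.0]
contact_force: [-0.8, -0.8, 3.9]
grip_width: 0.0192
gripper_force: 58.9
```

```bash
python3 plan.py .6067 -.2287 .125 -7 .5367 -.1074 .165 -7 .5368 -.0764 .1335 -7 .5369 -.0444 .1335 -7 .555 -.0125 .1335 -7 .5731 .0194 .1335 -7 .5732 .0514 .1335 -7 .5733 .0824 .1335 -7
```

```text
[[np.float64(0.447), np.float64(-0.337), -0.16], [0, 0, -0.0]]
[[np.float64(0.123), np.float64(-0.015), 0.126], [0, 0, -0.0]]
[[np.float64(0.127), np.float64(-0.015), 0.0], [0, 0, -0.0]]
[[np.float64(0.135), np.float64(0.056), 0.0], [0, 0, -0.0]]
[[np.float64(0.135), np.float64(0.056), 0.0], [0, 0, -0.0]]
[[np.float64(0.127), np.float64(-0.015), 0.0], [0, 0, -0.0]]
[[np.float64(0.123), np.float64(-0.015), 0.0], [0, 0, -0.0]]
```

Emit:
servo_tool:
  commands:
    - [[0,0,-0.06],[0,0,0]]
    - [[0,0,-0.16],[0,0,0]]
    - [[0,0,-0.28],[0,0,0]]
    - [[0,0,-0.4],[0,0,0]]
    - [[0,0,-0.46],[0,0,0]]
    - [[0,0,-0.46],[0,0,0]]
    - [[0,0,-0.46],[0,0,0]]

```text
clock: 32.8
tcp_pos: [0.6062, -0.2289, 0.2393]
orientation: [-2.356, -2.077, 0.001]
contact_force: [-0.0, 0.2, -3.0]
grip_width: 0.0199
gripper_force: 58.7
```

Emit:
servo_tool:
  commands:
    - [[0.15,-0.11,0],[0,0,0]]
    - [[0.3,-0.22,0],[0,0,0]]
    - [[0.435,-0.335,0.05],[0,0,0]]
    - [[0.435,-0.335,0.15],[0,0,0]]
    - [[0.435,-0.335,0.25],[0,0,0]]
    - [[0.435,-0.335,0.34],[0,0,0]]
    - [[0.435,-0.335,0.38],[0,0,0]]
    - [[0.435,-0.335,0.38],[0,0,0]]
    - [[0.435,-0.335,0.38],[0,0,0]]
    - [[0.435,-0.335,0.38],[0,0,0]]

```text
clock: 33.8
tcp_pos: [0.538, -0.1108, 0.146]
orientation: [2.356, 2.077, 0.002]
contact_force: [0.4, -0.4, -0.3]
grip_width: 0.0194
gripper_force: 59.0
```

```bash
python3 - <<'E'
from h import *
from lookw import grab
im,d,m,T,o=grab(); save("w8",im); print(o["tcp_pos"],o["orientation"])
print(proj(m,T,np.array([[.5367,-.1074,.017],[.5368,-.0764,.017],[.5369,-.0444,.017],[.555,-.0125,.017]])).round(1))
Rm=R.from_rotvec(o["orientation"]).as_matrix(); tip=np.array(o["tcp_pos"])+Rm@[0,0,.1154]; print("tip",tip,proj(m,T,tip))
save("w8c",cv2.resize(cv2.convertScaleAbs(im[80:330,130:400],alpha=1.5),None,fx=2.2,fy=2.2,interpolation=cv2.INTER_CUBIC))
for n in("side",):
    i,_=r.grab_frame(n); save("s8",i); mm,TT=cam(n); print(proj(mm,TT,tip))
E
```

```text
[ 0.53801426 -0.11079991  0.14604782] [2.35589865e+00 2.07656849e+00 1.69768052e-03]
[[253.  183.5]
 [248.  145.8]
 [242.5 104. ]
 [261.2  55.8]]
tip [ 0.53819539 -0.11081672  0.03064797] [[255.3520057  192.58521287]]
[[240.43841194 185.29526108]]
```

View pics/w8c.png

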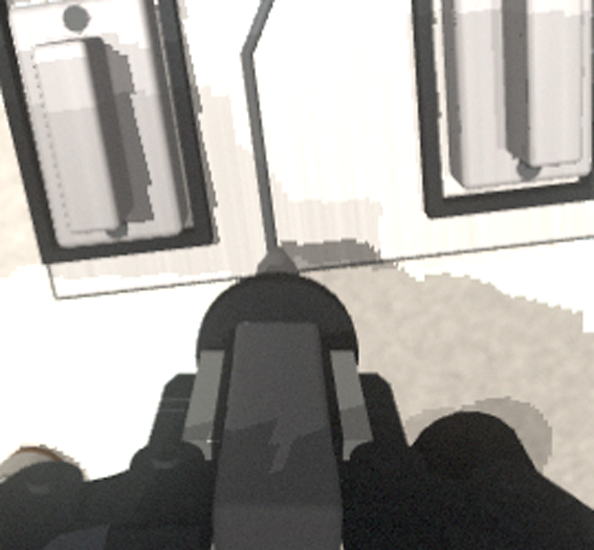

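```bash
python3 - <<'E'
import numpy as np, json
W=np.array([(.5368,-.1106),(.5367,-.1074),(.5368,-.0764),(.5369,-.0444),(.555,-.0125),(.5731,.0194),(.5732,.0514),(.5733,.0824),(.5733,.0854)])
s=np.r_[0,np.cumsum(np.linalg.norm(np.diff(W,axis=0),axis=1))]
N=int(np.ceil(s[-1]/.0026)); t=np.linspace(0,s[-1],N+1); P=np.c_[np.interp(t,s,W[:,0]),np.interp(t,s,W[:,1])]
X=np.array([.1219,.9925]);Y=np.array([.9925,-.1219]); q=(P-P[0]); q=np.round(np.c_[q@X,q@Y]/.25,3)
for i in range(0,N,20):
    print(json.dumps([[[round(float(a),3),round(float(b),3),0],[0,0,0]] for a,b in q[i+1:i+21]-q[i]]))
E
```

```text
[[[0.01, -0.002, 0], [0, 0, 0]], [[0.02, -0.003, 0], [0, 0, 0]], [[0.031, -0.004, 0], [0, 0, 0]], [[0.041, -0.005, 0], [0, 0, 0]], [[0.051, -0.007, 0], [0, 0, 0]], [[0.061, -0.008, 0], [0, 0, 0]], [[0.071, -0.009, 0], [0, 0, 0]], [[0.082, -0.01, 0], [0, 0, 0]], [[0.092, -0.011, 0], [0, 0, 0]], [[0.102, -0.013, 0], [0, 0, 0]], [[0.112, -0.014, 0], [0, 0, 0]], [[0.122, -0.015, 0], [0, 0, 0]], [[0.133, -0.016, 0], [0, 0, 0]], [[0.143, -0.018, 0], [0, 0, 0]], [[0.153, -0.019, 0], [0, 0, 0]], [[0.163, -0.02, 0], [0, 0, 0]], [[0.173, -0.021, 0], [0, 0, 0]], [[0.184, -0.022, 0], [0, 0, 0]], [[0.194, -0.024, 0], [0, 0, 0]], [[0.204, -0.025, 0], [0, 0, 0]]]
[[[0.01, -0.001, 0], [0, 0, 0]], [[0.02, -0.002, 0], [0, 0, 0]], [[0.031, -0.004, 0], [0, 0, 0]], [[0.041, -0.005, 0], [0, 0, 0]], [[0.051, -0.006, 0], [0, 0, 0]], [[0.061, -0.006, 0], [0, 0, 0]], [[0.071, -0.002, 0], [0, 0, 0]], [[0.08, 0.002, 0], [0, 0, 0]], [[0.09, 0.006, 0], [0, 0, 0]], [[0.099, 0.01, 0], [0, 0, 0]], [[0.109, 0.014, 0], [0, 0, 0]], [[0.118, 0.018, 0], [0, 0, 0]], [[0.128, 0.022, 0], [0, 0, 0]], [[0.137, 0.026, 0], [0, 
[... 792 characters left out ...]
, [0, 0, 0]], [[0.194, 0.05, 0], [0, 0, 0]]]
[[[0.01, -0.001, 0], [0, 0, 0]], [[0.02, -0.003, 0], [0, 0, 0]], [[0.03, -0.004, 0], [0, 0, 0]], [[0.041, -0.005, 0], [0, 0, 0]], [[0.051, -0.006, 0], [0, 0, 0]], [[0.061, -0.008, 0], [0, 0, 0]], [[0.071, -0.009, 0], [0, 0, 0]], [[0.081, -0.01, 0], [0, 0, 0]], [[0.092, -0.011, 0], [0, 0, 0]], [[0.102, -0.012, 0], [0, 0, 0]], [[0.112, -0.014, 0], [0, 0, 0]], [[0.122, -0.015, 0], [0, 0, 0]], [[0.132, -0.016, 0], [0, 0, 0]], [[0.143, -0.017, 0], [0, 0, 0]], [[0.153, -0.019, 0], [0, 0, 0]], [[0.163, -0.02, 0], [0, 0, 0]], [[0.173, -0.021, 0], [0, 0, 0]], [[0.184, -0.022, 0], [0, 0, 0]], [[0.194, -0.023, 0], [0, 0, 0]], [[0.204, -0.025, 0], [0, 0, 0]]]
```

Emit:
servo_tool:
  commands:
    - [[0,0,0.015],[0,0,0]]
    - [[0,0,0.03],[0,0,0]]
    - [[0,0,0.042],[0,0,0]]
    - [[0,0,0.048],[0,0,0]]
    - [[0,0,0.048],[0,0,0]]
    - [[0,0,0.048],[0,0,0]]
    - [[0,0,0.048],[0,0,0]]

```text
clock: 34.6
tcp_pos: [0.5374, -0.1106, 0.1333]
orientation: [2.356, 2.078, 0.0]
contact_force: [0.4, 0.2, -0.5]
grip_width: 0.0194
gripper_force: 59.0
```

Emit:
servo_tool:
  commands:
    - [[0.01,-0.002,0],[0,0,0]]
    - [[0.02,-0.003,0],[0,0,0]]
    - [[0.031,-0.004,0],[0,0,0]]
    - [[0.041,-0.005,0],[0,0,0]]
    - [[0.051,-0.007,0],[0,0,0]]
    - [[0.061,-0.008,0],[0,0,0]]
    - [[0.071,-0.009,0],[0,0,0]]
    - [[0.082,-0.01,0],[0,0,0]]
    - [[0.092,-0.011,0],[0,0,0]]
    - [[0.102,-0.013,0],[0,0,0]]
    - [[0.112,-0.014,0],[0,0,0]]
    - [[0.122,-0.015,0],[0,0,0]]
    - [[0.133,-0.016,0],[0,0,0]]
    - [[0.143,-0.018,0],[0,0,0]]
    - [[0.153,-0.019,0],[0,0,0]]
    - [[0.163,-0.02,0],[0,0,0]]
    - [[0.173,-0.021,0],[0,0,0]]
    - [[0.184,-0.022,0],[0,0,0]]
    - [[0.194,-0.024,0],[0,0,0]]
    - [[0.204,-0.025,0],[0,0,0]]

```text
clock: 36.6
tcp_pos: [0.5375, -0.059, 0.1332]
orientation: [-2.356, -2.078, -0.0]
contact_force: [-0.7, 0.5, -0.6]
grip_width: 0.0193
gripper_force: 59.0
```

Emit:
servo_tool:
  commands:
    - [[0.01,-0.001,0],[0,0,0]]
    - [[0.02,-0.002,0],[0,0,0]]
    - [[0.031,-0.004,0],[0,0,0]]
    - [[0.041,-0.005,0],[0,0,0]]
    - [[0.051,-0.006,0],[0,0,0]]
    - [[0.061,-0.006,0],[0,0,0]]
    - [[0.071,-0.002,0],[0,0,0]]
    - [[0.08,0.002,0],[0,0,0]]
    - [[0.09,0.006,0],[0,0,0]]
    - [[0.099,0.01,0],[0,0,0]]
    - [[0.109,0.014,0],[0,0,0]]
    - [[0.118,0.018,0],[0,0,0]]
    - [[0.128,0.022,0],[0,0,0]]
    - [[0.137,0.026,0],[0,0,0]]
    - [[0.147,0.03,0],[0,0,0]]
    - [[0.156,0.033,0],[0,0,0]]
    - [[0.165,0.037,0],[0,0,0]]
    - [[0.175,0.041,0],[0,0,0]]
    - [[0.184,0.045,0],[0,0,0]]
    - [[0.194,0.049,0],[0,0,0]]

```text
clock: 38.6
tcp_pos: [0.5558, -0.0125, 0.1332]
orientation: [2.357, 2.077, 0.0]
contact_force: [0.1, -0.1, -1.9]
grip_width: 0.0197
gripper_force: 59.0
```

Emit:
servo_tool:
  commands:
    - [[0.009,0.004,0],[0,0,0]]
    - [[0.019,0.008,0],[0,0,0]]
    - [[0.028,0.012,0],[0,0,0]]
    - [[0.038,0.016,0],[0,0,0]]
    - [[0.047,0.02,0],[0,0,0]]
    - [[0.057,0.024,0],[0,0,0]]
    - [[0.066,0.028,0],[0,0,0]]
    - [[0.076,0.032,0],[0,0,0]]
    - [[0.085,0.036,0],[0,0,0]]
    - [[0.095,0.04,0],[0,0,0]]
    - [[0.104,0.044,0],[0,0,0]]
    - [[0.114,0.048,0],[0,0,0]]
    - [[0.123,0.052,0],[0,0,0]]
    - [[0.133,0.055,0],[0,0,0]]
    - [[0.143,0.056,0],[0,0,0]]
    - [[0.153,0.055,0],[0,0,0]]
    - [[0.163,0.053,0],[0,0,0]]
    - [[0.173,0.052,0],[0,0,0]]
    - [[0.184,0.051,0],[0,0,0]]
    - [[0.194,0.05,0],[0,0,0]]

```text
clock: 40.6
tcp_pos: [0.5742, 0.0341, 0.1332]
orientation: [-2.356, -2.078, -0.0]
contact_force: [-0.0, 0.3, -0.7]
grip_width: 0.0194
gripper_force: 59.0
```

Emit:
servo_tool:
  commands:
    - [[0.01,-0.001,0],[0,0,0]]
    - [[0.02,-0.003,0],[0,0,0]]
    - [[0.03,-0.004,0],[0,0,0]]
    - [[0.041,-0.005,0],[0,0,0]]
    - [[0.051,-0.006,0],[0,0,0]]
    - [[0.061,-0.008,0],[0,0,0]]
    - [[0.071,-0.009,0],[0,0,0]]
    - [[0.081,-0.01,0],[0,0,0]]
    - [[0.092,-0.011,0],[0,0,0]]
    - [[0.102,-0.012,0],[0,0,0]]
    - [[0.112,-0.014,0],[0,0,0]]
    - [[0.122,-0.015,0],[0,0,0]]
    - [[0.132,-0.016,0],[0,0,0]]
    - [[0.143,-0.017,0],[0,0,0]]
    - [[0.153,-0.019,0],[0,0,0]]
    - [[0.163,-0.02,0],[0,0,0]]
    - [[0.173,-0.021,0],[0,0,0]]
    - [[0.184,-0.022,0],[0,0,0]]
    - [[0.194,-0.023,0],[0,0,0]]
    - [[0.204,-0.025,0],[0,0,0]]

```text
clock: 42.6
tcp_pos: [0.5745, 0.0854, 0.1332]
orientation: [2.356, 2.078, 0.0]
contact_force: [0.4, -0.2, -0.7]
grip_width: 0.0196
gripper_force: 59.0
```

Emit:
servo_tool:
  commands:
    - [[0,0,0],[0,0,0]]
    - [[0,0,0],[0,0,0]]
    - [[0,0,0],[0,0,0]]

```text
clock: 42.9
tcp_pos: [0.5744, 0.085, 0.1332]
orientation: [2.357, 2.077, -0.0]
contact_force: [1.0, -0.0, -1.6]
grip_width: 0.0194
gripper_force: 59.0
```

```bash
python3 - <<'E'
from h import *
from lookw import grab
im,d,m,T,o=grab()
save("w9c",cv2.resize(cv2.convertScaleAbs(im[130:260,190:320],alpha=1.5),None,fx=4.5,fy=4.5,interpolation=cv2.INTER_CUBIC))
for n in("scene","side"):
    i,_=r.grab_frame(n); mm,TT=cam(n); u=proj(mm,TT,np.array(o["tcp_pos"])-[0,0,.1154])[0].astype(int); print(n,u)
    c=i[u[1]-40:u[1]+40,u[0]-40:u[0]+40]; save("z9"+n,cv2.resize(c,None,fx=5,fy=5,interpolation=cv2.INTER_CUBIC))
E
python3 -c "
import cv2,numpy as np
a=[cv2.resize(cv2.imread('pics/'+n+'.png'),(395,395)) for n in('w9c','z9side')]
cv2.imwrite('pics/m9.png',np.hstack(a))"
```

```text
scene [305 225]
side [209 218]
```

View pics/m9.png

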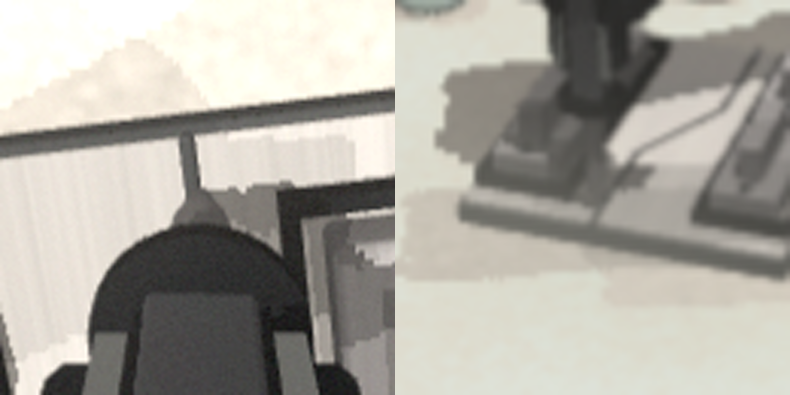

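Emit:
servo_tool:
  commands:
    - [[0,0,-0.1],[0,0,0]]
    - [[0,0,-0.25],[0,0,0]]
    - [[0,0,-0.4],[0,0,0]]
    - [[0,0,-0.448],[0,0,0]]
    - [[-0.2,0.06,-0.448],[0,0,0]]
    - [[-0.4,0.12,-0.448],[0,0,0]]
    - [[-0.6,0.2,-0.448],[0,0,0]]
    - [[-0.8,0.286,-0.448],[0,0,0]]
    - [[-0.9,0.286,-0.448],[0,0,0]]
    - [[-0.9,0.286,-0.448],[0,0,0]]
    - [[-0.9,0.286,-0.448],[0,0,0]]

```text
clock: 44.15
tcp_pos: [0.6165, -0.1481, 0.2442]
orientation: [-2.358, -2.074, 0.001]
contact_force: [0.8, 0.3, -0.8]
grip_width: 0.0194
gripper_force: 59.0
```

Emit:
servo_tool:
  commands:
    - [[-0.15,0,0],[0,0,0]]
    - [[-0.28,0,0],[0,0,0]]
    - [[-0.331,0,0],[0,0,0]]
    - [[-0.331,0,0],[0,0,0]]
    - [[-0.331,0,0],[0,0,0]]
    - [[-0.331,0,0],[0,0,0]]
    - [[-0.331,0,0],[0,0,0]]

```text
clock: 44.85
tcp_pos: [0.6073, -0.2269, 0.2452]
orientation: [-2.353, -2.081, -0.001]
contact_force: [-0.1, 0.4, -1.0]
grip_width: 0.0193
gripper_force: 59.0
```

Emit:
servo_tool:
  commands:
    - [[-0.004,0,0.06],[0,0,0]]
    - [[-0.004,0,0.11],[0,0,0]]
    - [[-0.004,0,0.15],[0,0,0]]
    - [[-0.004,0,0.19],[0,0,0]]
    - [[-0.004,0,0.23],[0,0,0]]
    - [[-0.004,0,0.28],[0,0,0]]
    - [[-0.004,0,0.33],[0,0,0]]
    - [[-0.004,0,0.38],[0,0,0]]
    - [[-0.004,0,0.42],[0,0,0]]
    - [[-0.004,0,0.45],[0,0,0]]
    - [[-0.004,0,0.46],[0,0,0]]
    - [[-0.004,0,0.46],[0,0,0]]
    - [[-0.004,0,0.46],[0,0,0]]

```text
clock: 46.15
tcp_pos: [0.6071, -0.2302, 0.1307]
orientation: [2.356, 2.077, 0.001]
contact_force: [0.9, -0.3, -1.4]
grip_width: 0.0194
gripper_force: 59.0
```

Inserted freely; lower the last 5 mm and release.

Emit:
servo_tool:
  commands:
    - [[0,0,0.01],[0,0,0]]
    - [[0,0,0.018],[0,0,0]]
    - [[0,0,0.02],[0,0,0]]
    - [[0,0,0.02],[0,0,0]]

```text
clock: 46.55
tcp_pos: [0.6067, -0.2301, 0.1254]
orientation: [2.356, 2.077, 0.0]
contact_force: [-0.6, 0.5, 1.6]
grip_width: 0.0194
gripper_force: 59.3
```

Emit:
servo_tool:
  commands:
    - [[0,0,0],[0,0,0]]
    - [[0,0,0],[0,0,0]]
    - [[0,0,0],[0,0,0]]
    - [[0,0,0],[0,0,0]]
    - [[0,0,0],[0,0,0]]
    - [[0,0,-0.1],[0,0,0]]
    - [[0,0,-0.25],[0,0,0]]
    - [[0,0,-0.4],[0,0,0]]
    - [[0,0,-0.58],[0,0,0]]
    - [[0,0,-0.58],[0,0,0]]
    - [[0.1,0,-0.58],[0,0,-0.078]]
    - [[0.155,0,-0.58],[0,0,-0.078]]
    - [[0.155,0,-0.58],[0,0,-0.078]]
    - [[0.155,0,-0.58],[0,0,-0.078]]
  claw: 0

```text
clock: 47.95
tcp_pos: [0.6113, -0.1918, 0.2696]
orientation: [-2.226, -2.216, 0.001]
contact_force: [-0.5, -0.7, -0.5]
grip_width: 0.0852
gripper_force: 0.0
```

```bash
python3 - <<'E'
from h import *
from lookw import grab
im,d,m,T,o=grab(); print(o["tcp_pos"],o["orientation"])
P=cloud(m,T,d); b=(abs(P[...,0]-.605)<.03)&(abs(P[...,1]+.23)<.03)
k=b&(P[...,2]>.155); q=P[k]; print(k.sum(),np.median(q,0)); print(cv2.minAreaRect((q[:,:2]*1e4).astype(np.float32)))
k=b&(P[...,2]>.088)&(P[...,2]<.094); print("collar",cv2.minEnclosingCircle((P[k][:,:2]*1e4).astype(np.float32)),np.median(P[k][:,2]))
E
```

```text
[ 0.61130522 -0.19176102  0.26962372] [-2.22620682e+00 -2.21612067e+00  1.32410335e-03]
611 [ 0.60679129 -0.22829816  0.16025373]
((6067.7705078125, -2297.4716796875), (204.65097045898438, 199.96075439453125), 82.59439849853516)
collar ((6065.60107421875, -2296.39013671875), 201.5281982421875) 0.0914998564911782
```

Emit:
servo_tool:
  commands:
    - [[-0.1,-0.1,0],[0,0,0]]
    - [[-0.25,-0.25,0],[0,0,0]]
    - [[-0.4,-0.4,0],[0,0,0]]
    - [[-0.55,-0.55,0],[0,0,0]]
    - [[-0.678,-0.564,0.08],[0,0,0]]
    - [[-0.678,-0.564,0.08],[0,0,0]]
    - [[-0.678,-0.564,0.08],[0,0,0]]
    - [[-0.678,-0.564,0.08],[0,0,0]]

```text
clock: 48.8
tcp_pos: [0.4707, -0.36, 0.2502]
orientation: [-2.224, -2.218, -0.001]
contact_force: [1.3, 0.1, -0.4]
grip_width: 0.0853
gripper_force: 0.0
```

```bash
python3 - <<'E'
from h import *
from lookw import grab
im,d,m,T,o=grab(); save("w10",im); print(o["tcp_pos"],o["orientation"])
for t in ("key_round_top","key_square_top"):
    x=r.mark_of("wrist",t); print(t,[(np.round(a["uv"]).tolist(),round(a["confidence"],2),onplane(m,T,[a["uv"]],.062 if "round" in t else .057).round(4).tolist()) for a in x])
P=cloud(m,T,d)
k=(P[...,2]>.0535)&(P[...,2]<.0595)&(abs(P[...,0]-.456)<.025)&(abs(P[...,1]+.42)<.022); print(k.sum(),P[k].mean(0),cv2.minAreaRect((P[k][:,:2]*1e4).astype(np.float32)))
c=im[140:360,180:340]; save("c10",cv2.resize(cv2.convertScaleAbs(c,alpha=2),None,fx=2.7,fy=2.7))
E
```

```text
[ 0.47068092 -0.35997135  0.25021424] [-2.22436558e+00 -2.21843963e+00 -9.92578637e-04]
key_round_top [([228.0, 139.0], 0.85, [[0.4446, -0.3301, 0.062]])]
key_square_top [([239.0, 228.0], 0.87, [[0.4534, -0.4261, 0.057]])]
653 [ 0.45557457 -0.4190809   0.05726913] ((4554.765625, -4200.2666015625), (279.6704406738281, 285.6465148925781), 6.471733093261719)
```

View pics/c10.png

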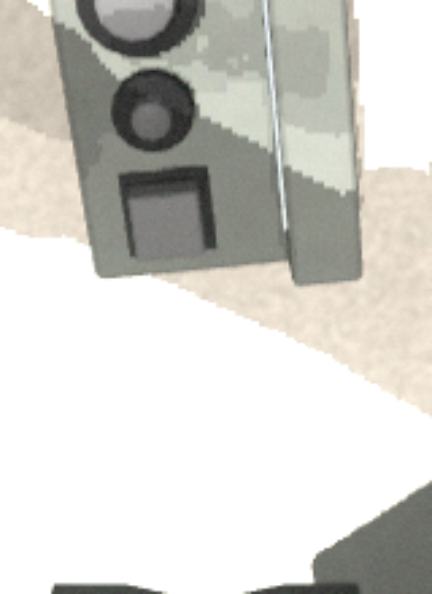

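Emit:
servo_tool:
  commands:
    - [[-0.12,-0.03,0.1],[0,0,0]]
    - [[-0.24,-0.062,0.25],[0,0,0]]
    - [[-0.24,-0.062,0.4],[0,0,0]]
    - [[-0.24,-0.062,0.52],[0,0,0]]
    - [[-0.24,-0.062,0.6],[0,0,0]]
    - [[-0.24,-0.062,0.64],[0,0,0]]
    - [[-0.24,-0.062,0.648],[0,0,0]]
    - [[-0.24,-0.062,0.648],[0,0,0]]
    - [[-0.24,-0.062,0.648],[0,0,0]]
  claw: 1

```text
clock: 49.85
tcp_pos: [0.4552, -0.4211, 0.0896]
orientation: [2.223, 2.217, 0.001]
contact_force: [0.5, -0.6, -0.5]
grip_width: 0.0001
gripper_force: 0.0
```

Emit:
servo_tool:
  commands:
    - [[0,0,0.025],[0,0,0]]
    - [[0,0,0.045],[0,0,0]]
    - [[0,0,0.06],[0,0,0]]
    - [[0,0,0.07],[0,0,0]]
    - [[0,0,0.075],[0,0,0]]
    - [[0,0,0.078],[0,0,0]]
    - [[0,0,0.078],[0,0,0]]
    - [[0,0,0.078],[0,0,0]]

```text
clock: 50.65
tcp_pos: [0.4545, -0.4207, 0.0699]
orientation: [2.225, 2.217, 0.0]
contact_force: [-2.6, 2.2, 11.7]
grip_width: 0.0001
gripper_force: 6.0
```

Pressed to the stop. Lift away and check the weights once more.

Emit:
servo_tool:
  commands:
    - [[0,0,-0.1],[0,0,0]]
    - [[0,0,-0.3],[0,0,0]]
    - [[0,0,-0.5],[0,0,0]]
    - [[0,0,-0.7],[0,0,0]]
    - [[0.2,0.1,-0.9],[0,0,0]]
    - [[0.4,0.2,-0.95],[0,0,0]]
    - [[0.6,0.3,-0.95],[0,0,0]]
    - [[0.8,0.3,-0.95],[0,0,0]]
    - [[1,0.3,-0.95],[0,0,0]]
    - [[1,0.3,-0.95],[0,0,0]]
    - [[1,0.3,-0.95],[0,0,0]]

```text
clock: 51.75
tcp_pos: [0.5309, -0.1645, 0.3062]
orientation: [-2.214, -2.227, -0.003]
contact_force: [-0.0, 0.9, -0.6]
grip_width: -0.0001
gripper_force: 0.0
```

Emit:
servo_tool:
  commands:
    - [[0.2,0,0],[0,0,0]]
    - [[0.4,0,0],[0,0,0]]
    - [[0.6,0,0],[0,0,0]]
    - [[0.7,0,0],[0,0,0]]
    - [[0.7,0,0],[0,0,0]]
    - [[0.7,0,0],[0,0,0]]
    - [[0.7,0,0],[0,0,0]]

```text
clock: 52.45
tcp_pos: [0.5307, 0.002, 0.3059]
orientation: [2.228, 2.214, -0.001]
contact_force: [-0.2, -0.4, 0.5]
grip_width: -0.0002
gripper_force: 0.0
```

```bash
python3 - <<'E'
from h import *
from lookw import grab
im,d,m,T,o=grab(); print(o["tcp_pos"],o["clock"])
for lo,hi in ((.03,.05),(.056,.07),(.15,.17)): print(lo,[tuple(float(v) for v in b) for b in blobs(topmap(["wrist"],lo,hi),150) if b[3]<120])
i,dd=r.grab_frame("scene"); mm,TT=cam("scene"); np.savez("f_scene",im=i,d=dd,T=TT)
for lo,hi in ((.04,.056),(.056,.07),(.135,.17)): print("sc",lo,[tuple(float(v) for v in b) for b in blobs(topmap(["scene"],lo,hi),150) if b[3]<120])
E
```

```text
[0.53065877 0.00198663 0.30592013] 52.45
0.03 [(0.877, -0.3105, 5.0, 114.0, 180.0), (0.8061, -0.17, 16.0, 49.0, 48.400001525878906), (0.6262, 0.0337, 46.0, 79.0, 89.0), (0.624, -0.056, 44.0, 80.0, 90.0), (0.4855, 0.035, 45.0, 78.0, 90.0), (0.4854, -0.0586, 45.0, 80.0, 88.80000305175781)]
0.056 [(0.8775, -0.311, 6.0, 77.0, 0.0), (0.803, -0.1679, 26.0, 57.0, 47.099998474121094), (0.6259, 0.033, 17.0, 56.0, 88.80000305175781), (0.624, -0.0565, 16.0, 57.0, 90.0), (0.4855, 0.0345, 17.0, 55.0, 90.0), (0.4859, -0.059, 17.0, 56.0, 88.5999984741211)]
0.15 []
sc 0.04 [(0.8399, 0.5099, 7.0, 72.0, 176.8000030517578), (0.4577, -0.3355, 35.0, 64.0, 93.80000305175781), (0.4571, -0.4053, 56.0, 84.0, 104.9000015258789)]
sc 0.056 [(0.824, -0.369, 6.0, 116.0, 90.0), (0.8355, 0.51, 7.0, 63.0, 178.1999969482422), (0.6305, 0.0345, 19.0, 55.0, 90.0), (0.628, -0.0555, 18.0, 57.0, 90.0), (0.4915, 0.036, 19.0, 56.0, 90.0), (0.491, -0.0585, 18.0, 55.0, 90.0), (0.461, -0.4195, 21.0, 26.0, 0.0), (0.45, -0.3328, 28.0, 30.0, 149.0)]
sc 0.135 [(0.6732, 0.5545, 16.0, 34.0, 33.70000076293945), (0.6099, -0.2312, 20.0, 21.0, 173.6999969482422)]
```

```bash
python3 -c "
from bench import r
print(r.hand_in())"
```

```text
the job is handed in; nothing more can be done
None
```

The job is done and handed in at about 52 s: four weights lie flat in their pockets, the round key was pressed, the seam was traced right to left at about 2.6 cm/s with the tip about 1 mm above it and up to about 1 mm to the side, the pencil is home, and the square key was pressed last. The visible bead runs about 15–20 mm past the listed seam ends, and I traced only the listed ends plus 3 mm.

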